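# Index, lock and load the gear carousel

## Task

Turn the parts carousel (the studs on its rim are there to push it by) until its notch faces the red-striped mark on the foot, and then slide the locking bolt fully home into the notch. Then put the gears that lie on the table flat into the pockets of their own colour, one after another in the order of the pockets clockwise from the notch: yellow, red, blue, green, white, black. If a colour is missing, pass over its pocket and leave it empty; leave the other things on the table alone.

Things in the scene. Friction and masses are not known exactly. Their poses are not given: they have to be found in the camera images.
- mark (a point): Point on the fixed black foot of the carousel that the notch must face: 105 mm from the disc's axis, level with the disc's top face, between and just beyond two red stripes on the steel guide cheeks of the bolt. Its x axis points horizontally from the mark to the disc's axis. The foot stands firmly on the table; its place and yaw vary.
- axis (a point): Centre of the disc's top face, 38 mm above the table; the disc turns about the vertical through it. Its axes are those of the mark. Five steel studs stand upright on its rim to push it by: 12 mm diameter, 30 mm tall, tops 68 mm above the table, centres 95 mm from the axis, at 60, 120, 180, 240 and 300 degrees round from the notch.
- carousel (a joint): Angle of the grey disc (diameter 210 mm, 16 mm thick, top face 38 mm above the table), rad, growing anticlockwise seen from above; it turns endlessly both ways, and 0 or any whole turn means that the notch faces the mark. A stiff bearing (about 0.2 N m) keeps it where it is left.
- notch (a point): Middle of the mouth of the notch cut in the disc's edge (24 mm wide, 21 mm deep; a white line painted on the disc leads to it), 105 mm from the axis, level with the disc's top face; its x axis points outward from the axis.
- bolt (a joint): Travel of the brass locking bolt on the foot, m: 0 drawn back, 0.022 fully home with its 12 mm wide round nose in the notch. It slides along the mark's x axis, towards the disc's axis, with about 2 N of friction and stays where it is left. It strikes the disc if the notch is more than about 6 mm off the mark.
- bolt_knob (a point): Top centre of the bolt's upright orange knob (14 mm diameter, 37 mm tall, top 72 mm above the table), 140 mm from the disc's axis when drawn back.
- pocket_yellow (a point): Centre of the floor of the yellow pocket, the first clockwise from the notch seen from above: a round yellow collar standing on the disc, 49 mm inside and 57 mm outside diameter, 8 mm high, 65 mm from the axis; its floor is the disc's top face, 38 mm above the table. z points up.
- pocket_red (a point): Centre of the floor of the red pocket, the second clockwise from the notch seen from above: a round red collar standing on the disc, 49 mm inside and 57 mm outside diameter, 8 mm high, 65 mm from the axis; its floor is the disc's top face, 38 mm above the table. z points up.
- pocket_blue (a point): Centre of the floor of the blue pocket, the third clockwise from the notch seen from above: a round blue collar standing on the disc, 49 mm inside and 57 mm outside diameter, 8 mm high, 65 mm from the axis; its floor is the disc's top face, 38 mm above the table. z points up.
- pocket_green (a point): Centre of the floor of the green pocket, the fourth clockwise from the notch seen from above: a round green collar standing on the disc, 49 mm inside and 57 mm outside diameter, 8 mm high, 65 mm from the axis; its floor is the disc's top face, 38 mm above the table. z points up.
- pocket_white (a point): Centre of the floor of the white pocket, the fifth clockwise from the notch seen from above: a round white collar standing on the disc, 49 mm inside and 57 mm outside diameter, 8 mm high, 65 mm from the axis; its floor is the disc's top face, 38 mm above the table. z points up.
- pocket_black (a point): Centre of the floor of the black pocket, the sixth clockwise from the notch seen from above: a round black collar standing on the disc, 49 mm inside and 57 mm outside diameter, 8 mm high, 65 mm from the axis; its floor is the disc's top face, 38 mm above the table. z points up.
- gear_yellow: Loose yellow plastic gear, 40 g, standing flat: toothed wheel 40 mm diameter and 8 mm thick below, round hub 22 mm diameter above it, 36 mm tall in all; origin at the centre of its underside, z up along the hub. May be absent.
- gear_red: Loose red plastic gear, 40 g, standing flat: toothed wheel 40 mm diameter and 8 mm thick below, round hub 22 mm diameter above it, 36 mm tall in all; origin at the centre of its underside, z up along the hub. May be absent.
- gear_blue: Loose blue plastic gear, 40 g, standing flat: toothed wheel 40 mm diameter and 8 mm thick below, round hub 22 mm diameter above it, 36 mm tall in all; origin at the centre of its underside, z up along the hub. May be absent.
- gear_green: Loose green plastic gear, 40 g, standing flat: toothed wheel 40 mm diameter and 8 mm thick below, round hub 22 mm diameter above it, 36 mm tall in all; origin at the centre of its underside, z up along the hub. May be absent.
- gear_white: Loose white plastic gear, 40 g, standing flat: toothed wheel 40 mm diameter and 8 mm thick below, round hub 22 mm diameter above it, 36 mm tall in all; origin at the centre of its underside, z up along the hub. May be absent.
- gear_black: Loose black plastic gear, 40 g, standing flat: toothed wheel 40 mm diameter and 8 mm thick below, round hub 22 mm diameter above it, 36 mm tall in all; origin at the centre of its underside, z up along the hub. May be absent.
- screwdriver: Bystander: screwdriver with a red handle, 190 mm long, lying; origin under its middle, x along it.
- phone: Bystander: black phone, 145 x 70 x 9 mm; origin under its centre.
- tape: Bystander: roll of black tape, 90 mm diameter, 20 mm high; origin under its centre.
- motor: Bystander: small steel motor standing on end, 28 mm diameter, 49 mm tall with its shaft; origin under its centre.
- circuit_board: Bystander: green circuit board, 130 x 90 mm, 16 mm high with its parts; origin under its centre.

How it is judged:
On the way, in this order (a step that is already met when the one before it is completed fails the run):
1. the carousel has been turned until its notch faces the mark, and stands still (horizontal distance between notch and mark below 0.008 m and velocity of joint carousel between -0.05 and 0.05 rad/s), for 0.2 s.
2. the bolt is home in the notch (value of joint bolt above 0.018 m and horizontal distance between notch and mark below 0.008 m), for 0.2 s.
3. the yellow gear sits flat in the yellow pocket, let go (horizontal distance between gear_yellow and pocket_yellow below 0.0075 m and z of gear_yellow in the frame of pocket_yellow between -0.004 and 0.004 m and angle between gear_yellow's own z axis and vertical below 0.1 rad and contact force between gear_yellow and the fingers below 0.1 N), for 0.2 s.
4. the red gear sits flat in the red pocket, let go (horizontal distance between gear_red and pocket_red below 0.0075 m and z of gear_red in the frame of pocket_red between -0.004 and 0.004 m and angle between gear_red's own z axis and vertical below 0.1 rad and contact force between gear_red and the fingers below 0.1 N), for 0.2 s.
5. the blue gear sits flat in the blue pocket, let go (horizontal distance between gear_blue and pocket_blue below 0.0075 m and z of gear_blue in the frame of pocket_blue between -0.004 and 0.004 m and angle between gear_blue's own z axis and vertical below 0.1 rad and contact force between gear_blue and the fingers below 0.1 N), for 0.2 s.
6. the green gear sits flat in the green pocket, let go (horizontal distance between gear_green and pocket_green below 0.0075 m and z of gear_green in the frame of pocket_green between -0.004 and 0.004 m and angle between gear_green's own z axis and vertical below 0.1 rad and contact force between gear_green and the fingers below 0.1 N), for 0.2 s.
7. the white gear sits flat in the white pocket, let go (horizontal distance between gear_white and pocket_white below 0.0075 m and z of gear_white in the frame of pocket_white between -0.004 and 0.004 m and angle between gear_white's own z axis and vertical below 0.1 rad and contact force between gear_white and the fingers below 0.1 N), for 0.2 s.
8. the black gear sits flat in the black pocket, let go (horizontal distance between gear_black and pocket_black below 0.0075 m and z of gear_black in the frame of pocket_black between -0.004 and 0.004 m and angle between gear_black's own z axis and vertical below 0.1 rad and contact force between gear_black and the fingers below 0.1 N), for 0.2 s.
At the end, for the whole second after the job is handed in: Notch within 8 mm of the mark, bolt at least 18 mm home, every gear present let go and at rest in its own colour's pocket: within 7.5 mm of its centre, on its floor within 4 mm, upright within 0.1 rad; loaded after bolting, in the order yellow, red, blue, green, white, black (all of step 2 and all of step 3 and all of step 4 and all of step 5 and all of step 6 and all of step 7 and all of step 8 and linear speed of each of gear_yellow, gear_red, gear_blue, gear_green, gear_white, gear_black below 0.02 m/s); the robot touches nothing.
It fails at once if the screwdriver is knocked more than 4 cm from its place (distance of screwdriver from where it was at the start of the episode above 0.04 m).
It fails at once if the phone is knocked more than 4 cm from its place (distance of phone from where it was at the start of the episode above 0.04 m).
It fails at once if the tape is knocked more than 4 cm from its place (distance of tape from where it was at the start of the episode above 0.04 m).
It fails at once if the motor is knocked more than 4 cm from its place (distance of motor from where it was at the start of the episode above 0.04 m).
It fails at once if the circuit board is knocked more than 4 cm from its place (distance of circuit_board from where it was at the start of the episode above 0.04 m).
Of gear_yellow, gear_red, gear_blue, gear_green, gear_white, gear_black only 4 to 6 are there at a start; the rules pass over those that are not, and their reading is None.
At some moment in a run one of gear_yellow, gear_red, gear_blue, gear_green, gear_white, gear_black may be knocked a few centimetres aside while the robot is not near it.
Once in a run the grip may slacken for a moment while it holds something.
It also fails if it takes over 210 s, if anything falls off the work surface, if the arm or the gripper's body presses on something with over 40 N, if the wrist force passes 120 N, or if a joint passes its speed limit or range.

## Robot

A 7-joint arm with a two-finger parallel gripper is mounted at the origin on the work surface. World frame = base frame: x ahead of the robot, y to its left, z up, the work surface at z = 0. Lengths are in m, angles in rad, forces in N, time in s.
With the tool pointing down it reaches from about 0.425 to 0.875 m from the base axis. Payload 8.4 kg.
Tool frame: the origin (TCP) lies midway between the tips of the shut fingers; the grasp point (between the pads) lies 19 mm behind it (robot.grasp_offset is the distance from the TCP to the grasp point, in m); z points along the fingers, y is the direction in which the jaws open and shut (so a half turn about z gives the same grasp; the last joint's range is limited). The gripper opens to 85 mm and grips with 20 to 120 N. Pads are 22 mm wide; open, the fingers measure 114 mm over their backs; the gripper's body (76 mm by 85 mm) begins 54 mm behind the grasp point. The pads swing forward as they close: fully open they stand 13 mm farther back than shut.
Start: joints at [-1.35, 0.333, 0.04, 1.465, -0.013, 1.343, -0.059], TCP at [0.204, 0.617, 0.231] pointing down, gripper open.
Joint ranges: [-2.58, 2.58], [-0.38, 2.09], [-1.3, 1.39], [0.25, 2.4], [-1.5, 4.64], [0.08, 2.09], [-2.65, 2.65]. Speed limits (rad/s): [2.22, 2.22, 2.79, 2.79, 3.14, 3.14, 3.14].

## Interface

Orientations are given as a rotation vector (axis times angle).
In Python, from station import sense, grab_frame, calibration, ticket, search_frame, place_of, robot gives the robot as it stands.
- The arm moves only by the tool move_arm, never from a script. Its argument "commands" is a list of rows, each a list of 3 entries, a list of its own where there are three numbers: the shift along the tool's x, y, z in units of 40 mm (1.0 is 40 mm), then the turn, a rotation vector about the tool's x, y, z in units of 8 degrees (1.0 is 8 degrees), then the opening, from 0 (shut) to 1 (fully open). A call has 1 to 8 rows; each row shifts and turns the commanded pose from where the row before left it, along the tool's axes as they then stand; what a row does not reach is not made up. A row lasts 1/10 s, in which the tool goes at most 50 mm and 8.59 degrees, less where a joint would pass 70% of its speed; a pose out of reach is approached as far as the arm can. A call is refused whole if a number of a shift passes 1 or a number of a turn 1, either way. A call with a gripper value outside its range is refused whole. The fingers move at their own pace and stop on an object; "grip_force" is the grip in N (left out, the last holds). Time passes only in rows, so rows that do not move let the fingers close. It gives the time, the measured TCP pose, the force and the opening at its end, in the units of the state.
- sense(): the state, without advancing time (a new reading comes with each control period).
- grab_frame(name): name is "side" or "top"; returns the picture (480x640x3 uint8, red, green, blue); there is no depth.
- calibration(name): a dict with "fx", "fy", "cx", "cy" (pixels), "D" ([k1, k2, p1, p2, k3] as OpenCV has them; the pictures are not rectified), "extrinsics" (4x4, takes a point from world to camera coordinates). Camera axes: x right, y up, looking along -z (the intrinsics and any distortion apply to the point x, -y, -z); pixel columns grow to the right and rows downward; lengths in m; the calibration is good to about 2 mm. A picture is of the moment at which its call begins. calibration takes no time and is no camera call.
- ticket.hand_in(): hands the job in, once; it reports no verdict.
Trained networks look in the newest picture that a camera, given by its name, has taken for a name from the list of things; names that differ only in an ending like _2 or _b are one class to them, and where a whole thing is asked for, a point or a joint stands for the part that bears it (a point fixed in the world has none). Each returns a list of dicts, best first, with "conf" (0 to 1); they miss things now and then, are a little off and sometimes report something else, mostly with a low value. They report only what shows in the picture. A call takes as long as a camera call.
- search_frame(camera, target): "position" ([x, y, z] in m, in the coordinates of the camera as it stood for that picture, good to about 4 mm: the middle of the surface that is visible of it).
- place_of(camera, target): "position" ([x, y, z] in m, in the coordinates of the camera as it stood for that picture, good to about 4 mm: a listed point, or the origin of a listed thing).
The state is a dict: "t": time; "qpos": joint angles; "dq": joint speeds; "joint_efforts": joint torques, N m; "ee_pos": TCP position; "eef_rot": TCP orientation; "force": force on the tool from outside, world axes, zero at the start; "ft_torque": the same for the moment, N m; "grip_width": opening from 0.0 (shut) to 1.0 (fully open).
Only numpy, scipy, OpenCV 4.12 (cv2) and the standard library are available. Lean on these libraries where they do the work, as an engineer would, in place of code of your own. Each camera call takes 0.05 s, during which the arm holds its last target.

## Working session

There is one attempt and no reset: what is moved stays moved. The work goes in short steps, Python scripts to look and compute and a tool call to move; the robot and the scene stay as the last step left them, time stands still between calls to the robot, and variables do not carry over. Pictures are saved under pics/ and viewed, and the job is handed in when it is done.

Besides the shell and the picture viewer there is one more tool, called after "Request:" by a JSON object that holds its "api" and its "payload". move_arm: Moves the arm, as the interface text tells. Its arguments: {"type":"object","properties":{"commands":{"type":"array"},"grip_force":{"type":"number"}},"required":["commands"]}

```bash
mkdir -p pics; ls
python3 - <<'E'
from station import sense, grab_frame, calibration, robot
import cv2
for n in("top","side"):
    cv2.imwrite(f"pics/{n}0.png",grab_frame(n)[:,:,::-1]); c=calibration(n); print(c)
print(sense()); print(robot.grasp_offset)
E
```

```text
pics
{'fx': 589.5224333711175, 'fy': 589.5224333711175, 'cx': 318.01945885412607, 'cy': 243.52932714305194, 'D': array([-0.17457055,  0.        ,  0.        ,  0.        ,  0.        ]), 'extrinsics': array([[ 2.38332820e-02, -9.99715025e-01, -1.35764797e-03,
        -2.77049912e-02],
       [ 9.98967856e-01,  2.37628984e-02,  3.87110777e-02,
        -5.61929371e-01],
       [-3.86677843e-02, -2.27885871e-03,  9.99249523e-01,
        -1.45530189e+00],
       [ 0.00000000e+00,  0.00000000e+00,  0.00000000e+00,
         1.00000000e+00]])}
{'fx': 573.5386177889437, 'fy': 573.5386177889437, 'cx': 311.9162583143762, 'cy': 239.34818247973007, 'D': array([-0.1786235,  0.       ,  0.       ,  0.       ,  0.       ]), 'extrinsics': array([[ 0.99478122, -0.10182743, -0.00644164, -0.56094522],
       [ 0.07829094,  0.72131259,  0.68817053, -0.09202719],
       [-0.0654282 , -0.68508345,  0.72552038, -1.19091747],
       [ 0.        ,  0.        ,  0.        ,  1.        ]])}
{'t': 0.1, 'qpos': array([-1.35019565,  0.33384659,  0.03989839,  1.46616787, -0.01342267,
        1.34330443, -0.0585173 ]), 'dq': array([-5.19743557e-04, -1.45121548e-03, -4.23858376e-04, -2.74587356e-03,
        7.21153677e-04, -3.78822814e-04, -6.66270335e-06]), 'joint_efforts': array([ 4.25865335e-03, -6.60028124e+01,  1.37043256e+00, -4.06467068e+01,
        1.71907910e-02,  9.13674070e-03, -2.20417621e-05]), 'ee_pos': array([0.20424776, 0.61664676, 0.23051377]), 'eef_rot': array([-5.00275328e-01, -3.10135217e+00,  2.28109489e-03]), 'force': array([-0.43565499, -0.08460137,  1.40555994]), 'ft_torque': array([ 0.0100664 , -0.02454365,  0.03909974]), 'grip_width': 0.9987203171431512}
0.0187
```

View pics/top0.png

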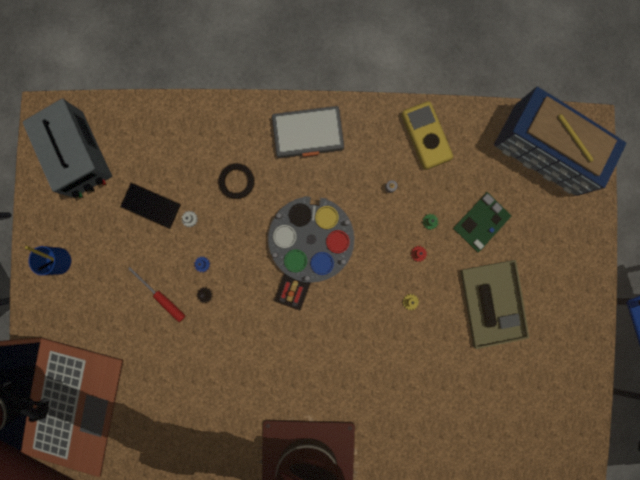

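View pics/side0.png

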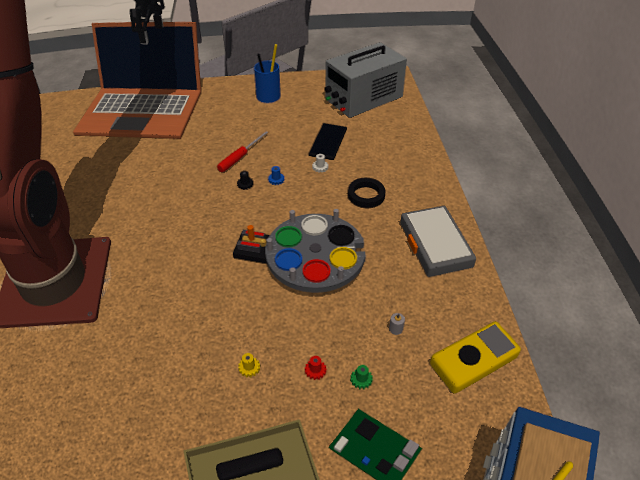

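```bash
cat > h.py <<'E'
from station import sense, grab_frame, calibration, search_frame, place_of, robot
import numpy as np, cv2
from scipy.spatial.transform import Rotation as R
def K(c): return np.array([[c['fx'],0,c['cx']],[0,c['fy'],c['cy']],[0,0,1]])
F=np.diag([1.,-1,-1])
def proj(n,P):
    c=calibration(n);E=np.array(c['extrinsics']);P=np.atleast_2d(P)
    q=(P@E[:3,:3].T+E[:3,3])@F
    return cv2.projectPoints(q,np.zeros(3),np.zeros(3),K(c),np.array(c['D']))[0][:,0]
def ray(n,px,z):
    c=calibration(n);E=np.array(c['extrinsics'])
    u=cv2.undistortPoints(np.array(px,float).reshape(-1,1,2),K(c),np.array(c['D']))[:,0]
    d=(np.c_[u,np.ones(len(u))]@F)@E[:3,:3]
    o=-E[:3,:3].T@E[:3,3]
    return o+d*((z-o[2])/d[:,2])[:,None]
def w(n,p):
    E=np.array(calibration(n)['extrinsics']); return E[:3,:3].T@(np.array(p)-E[:3,3])
def find(n,t,f=place_of,k=2):
    return [(np.round(w(n,d['position']),4),round(d['conf'],2)) for d in f(n,t)[:k]]
def snap(n,f,roi=None,s=1):
    im=grab_frame(n)[:,:,::-1]
    if roi: x0,y0,x1,y1=roi; im=im[y0:y1,x0:x1]
    if s!=1: im=cv2.resize(im,None,fx=s,fy=s,interpolation=cv2.INTER_CUBIC)
    cv2.imwrite(f'pics/{f}.png',im)
E
python3 - <<'E'
from h import *
G=['yellow','red','blue','green','white','black']
for n in('top','side'):
    grab_frame(n)
    for t in ['mark','axis','notch','bolt_knob']+['pocket_'+g for g in G]+['gear_'+g for g in G]+['screwdriver','phone','tape','motor','circuit_board']:
        print(n,t,find(n,t))
snap('top','tz',(240,180,380,320),5); snap('side','sz',(220,190,380,310),5)
E
```

```text
top mark [(array([0.4703, 0.0353, 0.0379]), 0.78)]
top axis [(array([0.5693, 0.0045, 0.0424]), 0.73), (array([0.5172, 0.0388, 0.0406]), 0.6)]
top notch [(array([ 0.6762, -0.001 ,  0.0368]), 0.76)]
top bolt_knob [(array([0.4372, 0.049 , 0.0728]), 0.59)]
top pocket_yellow [(array([ 0.6257, -0.0327,  0.0407]), 0.58), (array([0.5023, 0.2759, 0.0008]), 0.5)]
top pocket_red [(array([ 0.5688, -0.0595,  0.0453]), 0.85), (array([ 0.4239, -0.2502,  0.0015]), 0.61)]
top pocket_blue [(array([ 0.5155, -0.0241,  0.0457]), 0.63), (array([0.4697, 0.0346, 0.0381]), 0.17)]
top pocket_green []
top pocket_white [(array([0.5755, 0.0657, 0.0372]), 0.83), (array([0.4279, 0.2671, 0.0008]), 0.46)]
top pocket_black [(array([0.6325, 0.0302, 0.042 ]), 0.81)]
top gear_yellow [(array([ 0.4213, -0.2477,  0.0005]), 0.51), (array([0.5701, 0.0033, 0.0402]), 0.34)]
top gear_red [(array([ 0.5433, -0.2692,  0.0034]), 0.6)]
top gear_blue [(array([0.5028, 0.277 , 0.0013]), 0.67)]
top gear_green [(array([ 0.6258, -0.2922,  0.002 ]), 0.64), (array([ 0.6751, -0.0008,  0.0361]), 0.56)]
top gear_white [(array([0.6127, 0.313 , 
[... 1405 characters left out ...]
000e-04]), 0.41)]
side gear_blue [(array([0.5009, 0.2754, 0.0013]), 0.52)]
side gear_green [(array([ 6.243e-01, -2.941e-01,  6.000e-04]), 0.98)]
side gear_white [(array([ 0.6178,  0.3138, -0.0039]), 0.73), (array([ 0.5444, -0.2647, -0.0022]), 0.42)]
side gear_black [(array([ 0.4248,  0.2703, -0.0011]), 0.77), (array([0.5706, 0.0027, 0.0331]), 0.24)]
side screwdriver [(array([0.4239, 0.3931, 0.0027]), 0.61)]
side phone [(array([6.491e-01, 4.225e-01, 5.000e-04]), 0.72)]
side tape [(array([ 0.7168,  0.1976, -0.0017]), 0.89), (array([ 6.212e-01,  3.124e-01, -5.000e-04]), 0.23)]
side motor [(array([ 0.7066, -0.1908,  0.0047]), 0.86)]
side circuit_board [(array([ 0.6251, -0.4303, -0.    ]), 0.76)]
```

```bash
ls pics
```

```text
side0.png
sz.png
top0.png
tz.png
```

View pics/tz.png

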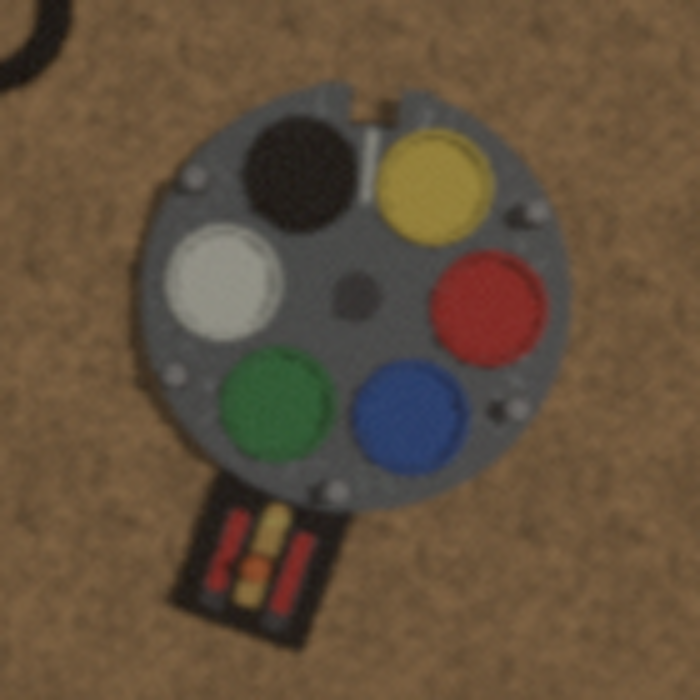

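View pics/sz.png

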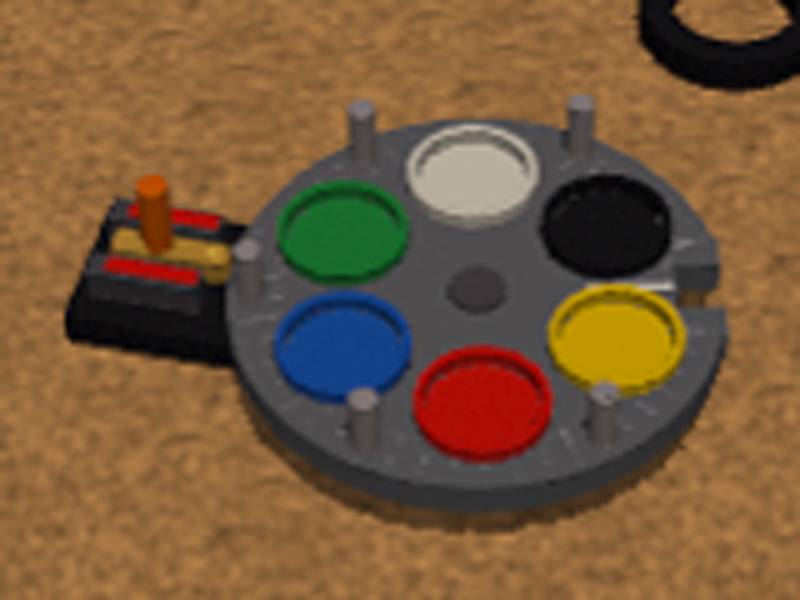

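```bash
cat > fit.py <<'E'
from h import *
from scipy.optimize import least_squares
import sys,json
G=['yellow','red','blue','green','white','black']
CG={g:i for i,g in enumerate(G)}
def collect(N,targets):
    out={t:[] for t in targets}
    for n in('top','side'):
        for _ in range(N):
            grab_frame(n)
            for t in targets:
                for p,c in find(n,t,k=3): out[t].append((n,p[:2],p[2]))
    return out
def fit(o,bolt=0.):
    # params ax,ay,thetaNotch,thetaMark, side-camera offset dx,dy relative (half each)
    def model(p,t):
        a=p[:2]; u=lambda r,th:a+r*np.array([np.cos(th),np.sin(th)])
        if t=='axis': return a
        if t=='mark': return u(.105,p[3])
        if t=='bolt_knob': return u(.140-bolt,p[3])
        if t=='notch': return u(.105,p[2])
        if t.startswith('pocket'): return u(.065,p[2]-np.radians(30+60*CG[t[7:]]))
    def res(p):
        return np.concatenate([(q-model(p,t)+(p[4:6] if n=='top' else -p[4:6])) for t in o if t in T for n,q,z in o[t]])/.004
    T=['axis','mark','notch','bolt_knob']+['pocket_'+g for g in G]
    best=None
    for th in np.arange(-3,3.2,1):
        r=least_squares(res,[.57,.003,th,2.8,0,0],loss='cauchy')
        if best is None or r.cost<best.cost: best=r
    return best
E
python3 - <<'E'
from fit import *
T=['mark','axis','notch','bolt_knob']+['pocket_'+g for g in G]
o=collect(4,T+['gear_'+g for g in G])
r=fit(o); p=r.x
print(r.cost,np.round(p,4),np.degrees(p[2:4]))
for g in G:
    for n in('top','side'):
        q=np.array([x[1] for x in o['gear_'+g] if x[0]==n]); 
        if len(q): print(g,n,np.round(np.median(q,0),4),len(q))
print(sense()['t'])
E
```

```text
285.3244373285383 [ 5.7130e-01  3.5000e-03 -7.3700e-02  2.8171e+00 -1.0000e-04  6.0000e-04] [ -4.22475903 161.40946096]
yellow top [ 0.5242 -0.2487] 8
yellow side [ 0.4211 -0.2453] 5
red top [ 0.5438 -0.2684] 7
red side [ 0.5434 -0.2664] 4
blue top [0.503  0.2737] 5
blue side [0.502 0.275] 6
green top [ 0.6252 -0.2926] 6
green side [ 0.6248 -0.295 ] 6
white top [0.6146 0.3144] 6
white side [0.6191 0.3119] 6
black top [0.4263 0.2687] 5
black side [0.428  0.2709] 5
9.2
```

```bash
cat > ov.py <<'E'
from h import *
def overlay(tag,a,thn,thm,bolt=0.,s=5,roi={'top':(240,180,380,320),'side':(220,190,380,310)}):
    a=np.array(a);u=lambda r,th,z:[*(a+r*np.array([np.cos(th),np.sin(th)])),z]
    P=[u(0,0,.038),u(.105,thn,.038),u(.105,thm,.038),u(.14-bolt,thm,.072)]+[u(.095,thn+np.radians(k),.068) for k in range(60,301,60)]+[u(.065,thn-np.radians(30+60*k),.038) for k in range(6)]
    for n in('top','side'):
        x0,y0,x1,y1=roi[n]
        im=cv2.resize(np.ascontiguousarray(grab_frame(n)[y0:y1,x0:x1,::-1]),None,fx=s,fy=s,interpolation=cv2.INTER_CUBIC)
        for q in proj(n,np.array(P)):
            c=tuple(int(v) for v in ((q+.5-[x0,y0])*s)); cv2.drawMarker(im,c,(255,0,255),cv2.MARKER_CROSS,14,1)
        cv2.imwrite(f'pics/{tag}_{n}.png',im)
E
python3 -c "
from ov import *
overlay('o1',(.5713,.0035),-.0737,2.8171)"
```

```text
(no output)
```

View pics/o1_top.png

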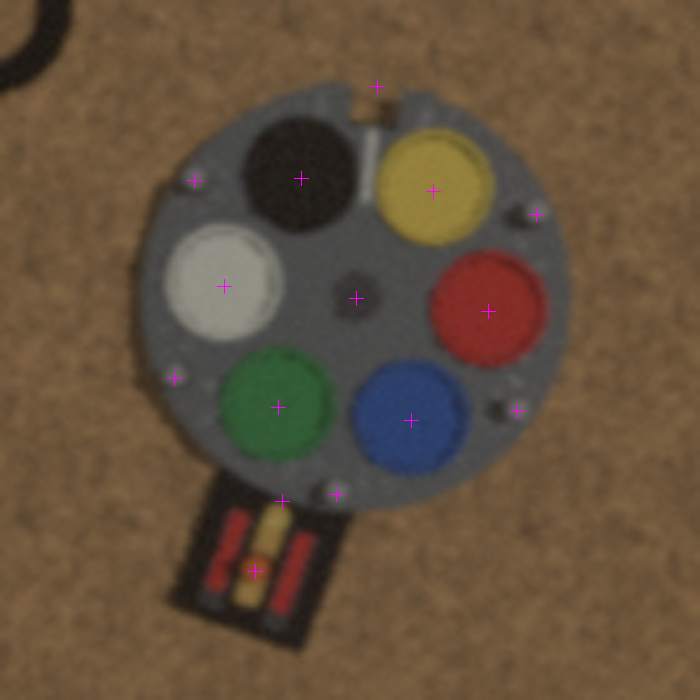

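View pics/o1_side.png

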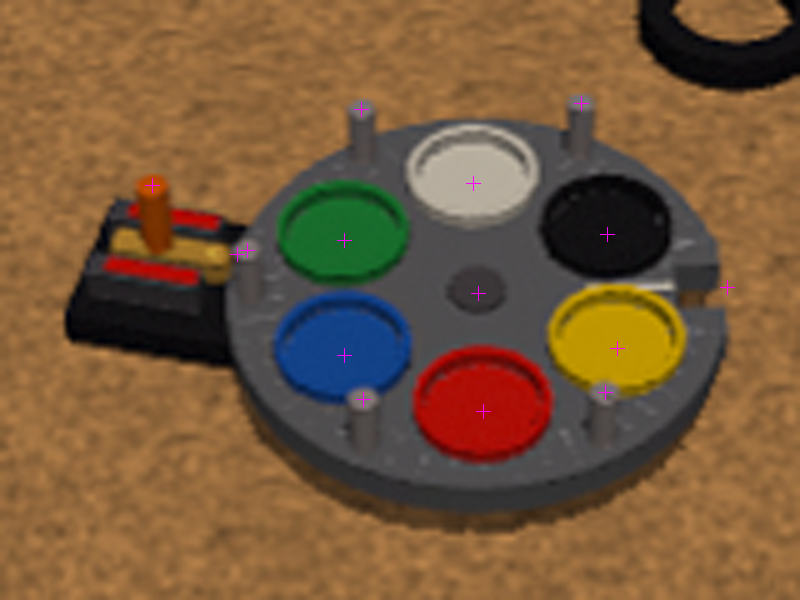

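```bash
cat > plan.py <<'E'
from h import *
import json
def cur():
    s=sense(); Rm=R.from_rotvec(s['eef_rot']).as_matrix()
    return s['ee_pos'],np.degrees(np.arctan2(Rm[1,1],Rm[0,1])),Rm,s
def Rdown(psi):
    p=np.radians(psi); y=np.array([np.cos(p),np.sin(p),0]); z=np.array([0,0,-1.]); x=np.cross(y,z)
    return np.c_[x,y,z]
def rows(wps,grip,start=None,dec=2):
    """wps: list of (xyz,yaw_y_deg,nrows); prints rows; accumulates rounding"""
    pos,psi,Rm,s=cur()
    if start: pos,psi=np.array(start[0]),start[1]; Rm=Rdown(psi)
    P=np.array(pos,float);C=Rm.copy();out=[]
    a0=np.array(pos);y0=psi
    for xyz,yaw,n in wps:
        xyz=np.array(xyz,float)
        for i in range(1,n+1):
            t=i/n; tp=a0+(xyz-a0)*t; ty=y0+(yaw-y0)*t
            d=np.round(C.T@(tp-P)/.04,dec)+0.
            rv=np.round(np.degrees(R.from_matrix(C.T@Rdown(ty)).as_rotvec())/8,dec)+0.
            P=P+C@(d*.04); C=C@R.from_rotvec(np.radians(rv*8)).as_matrix()
            out.append([d.tolist(),rv.tolist(),grip])
        a0=xyz;y0=yaw
    m=max(np.linalg.norm(o[0]) for o in out);k=max(np.linalg.norm(o[1]) for o in out)
    print('max shift',m,'turn',k,'end',P.round(4))
    for i in range(0,len(out),8): print(json.dumps(out[i:i+8]))
E
python3 - <<'E'
from plan import *
print(cur()[:2])
rows([((.45,.3,.2),71.7-83,12),((.4766,.0105,.13),-94.2,12)],0.4)
E
```

```text
(array([0.20434228, 0.61700973, 0.23130069]), np.float64(71.67187927460847))
max shift 0.8438601779915912 turn 0.87 end [0.4768 0.0105 0.1301]
[[[-0.69, -0.47, 0.07], [0.0, 0.0, 0.86], 0.4], [[-0.75, -0.38, 0.06], [0.0, 0.0, 0.87], 0.4], [[-0.78, -0.28, 0.07], [0.0, 0.0, 0.86], 0.4], [[-0.82, -0.19, 0.06], [0.0, 0.0, 0.87], 0.4], [[-0.83, -0.09, 0.07], [0.0, 0.0, 0.86], 0.4], [[-0.83, 0.01, 0.06], [0.0, 0.0, 0.87], 0.4], [[-0.83, 0.11, 0.07], [0.0, 0.0, 0.86], 0.4], [[-0.81, 0.21, 0.06], [0.0, 0.0, 0.86], 0.4]]
[[[-0.78, 0.3, 0.07], [0.0, 0.0, 0.87], 0.4], [[-0.73, 0.4, 0.06], [0.0, 0.0, 0.86], 0.4], [[-0.69, 0.48, 0.07], [0.0, 0.0, 0.87], 0.4], [[-0.62, 0.56, 0.06], [0.0, 0.0, 0.86], 0.4], [[-0.58, 0.17, 0.15], [0.0, 0.0, 0.87], 0.4], [[-0.55, 0.24, 0.14], [0.0, 0.0, 0.86], 0.4], [[-0.52, 0.31, 0.15], [0.0, 0.0, 0.86], 0.4], [[-0.49, 0.37, 0.15], [0.0, 0.0, 0.87], 0.4]]
[[[-0.43, 0.42, 0.14], [0.0, 0.0, 0.86], 0.4], [[-0.38, 0.47, 0.15], [0.0, 0.0, 0.86], 0.4], [[-0.32, 0.51, 0.14], [0.0, 0.0, 0.87], 0.4], [[-0.26, 0.55, 0.15], [0.0, 0.0, 0.86], 0.4], [[-0.19, 0.58, 0.15], [0.0, 0.0, 0.86], 0.4], [[-0.12, 0.59, 0.14], [0.0, 0.0, 0.87], 0.4], [[-0.04, 0.6, 0.15], [0.0, 0.0, 0.86], 0.4], [[0.03, 0.61, 0.14], [0.0, 0.0, 0.86], 0.4]]
```

Request:
{"api": "move_arm", "payload": {"commands": [[[-0.69, -0.47, 0.07], [0.0, 0.0, 0.86], 0.4], [[-0.75, -0.38, 0.06], [0.0, 0.0, 0.87], 0.4], [[-0.78, -0.28, 0.07], [0.0, 0.0, 0.86], 0.4], [[-0.82, -0.19, 0.06], [0.0, 0.0, 0.87], 0.4], [[-0.83, -0.09, 0.07], [0.0, 0.0, 0.86], 0.4], [[-0.83, 0.01, 0.06], [0.0, 0.0, 0.87], 0.4], [[-0.83, 0.11, 0.07], [0.0, 0.0, 0.86], 0.4], [[-0.81, 0.21, 0.06], [0.0, 0.0, 0.86], 0.4]], "grip_force": 20}}

```text
t: 10.1
ee_pos: [0.369, 0.4046, 0.2106]
eef_rot: [-1.888, -2.511, -0.001]
force: [1.3, -0.2, 0.4]
grip_width: 0.4
```

Request:
{"api": "move_arm", "payload": {"commands": [[[-0.78, 0.3, 0.07], [0.0, 0.0, 0.87], 0.4], [[-0.73, 0.4, 0.06], [0.0, 0.0, 0.86], 0.4], [[-0.69, 0.48, 0.07], [0.0, 0.0, 0.87], 0.4], [[-0.62, 0.56, 0.06], [0.0, 0.0, 0.86], 0.4], [[-0.58, 0.17, 0.15], [0.0, 0.0, 0.87], 0.4], [[-0.55, 0.24, 0.14], [0.0, 0.0, 0.86], 0.4], [[-0.52, 0.31, 0.15], [0.0, 0.0, 0.86], 0.4], [[-0.49, 0.37, 0.15], [0.0, 0.0, 0.87], 0.4]]}}

```text
t: 10.9
ee_pos: [0.459, 0.2024, 0.1764]
eef_rot: [-2.838, -1.346, -0.001]
force: [0.7, 0.2, -0.3]
grip_width: 0.402
```

Request:
{"api": "move_arm", "payload": {"commands": [[[-0.43, 0.42, 0.14], [0.0, 0.0, 0.86], 0.4], [[-0.38, 0.47, 0.15], [0.0, 0.0, 0.86], 0.4], [[-0.32, 0.51, 0.14], [0.0, 0.0, 0.87], 0.4], [[-0.26, 0.55, 0.15], [0.0, 0.0, 0.86], 0.4], [[-0.19, 0.58, 0.15], [0.0, 0.0, 0.86], 0.4], [[-0.12, 0.59, 0.14], [0.0, 0.0, 0.87], 0.4], [[-0.04, 0.6, 0.15], [0.0, 0.0, 0.86], 0.4], [[0.03, 0.61, 0.14], [0.0, 0.0, 0.86], 0.4]]}}

```text
t: 11.7
ee_pos: [0.4769, 0.0097, 0.1301]
eef_rot: [-3.139, 0.122, -0.001]
force: [0.5, 0.1, -0.2]
grip_width: 0.401
```

Run:
```python
from plan import *
p,psi,Rm,s=cur();print(p,psi,Rm[:,2],s['qpos'].round(2),s['grip_width'],s['t'])
rows([((.4766,.0105,.13),-94.2,2),((.4766,.0105,.049),-94.2,4)],0.3)
snap('side','s2',(140,130,400,330),3)
```

```text
[0.47688162 0.00966284 0.13011685] -94.44230703717896 [ 5.08821897e-04  4.66898883e-04 -9.99999762e-01] [-0.79  0.05  0.71  2.03 -0.04  1.07 -1.71] 0.4014247537903965 11.7
max shift 0.51 turn 0.02 end [0.4766 0.0105 0.0489]
[[[0.0, -0.01, 0.0], [0.0, 0.0, -0.02], 0.3], [[-0.01, -0.01, 0.0], [0.0, 0.0, -0.01], 0.3], [[0.0, 0.0, 0.51], [0.0, 0.0, 0.0], 0.3], [[0.0, 0.0, 0.51], [0.0, 0.0, 0.0], 0.3], [[0.0, 0.0, 0.5], [0.0, 0.0, 0.0], 0.3], [[0.0, 0.0, 0.51], [0.0, 0.0, 0.0], 0.3]]
```

View pics/s2.png

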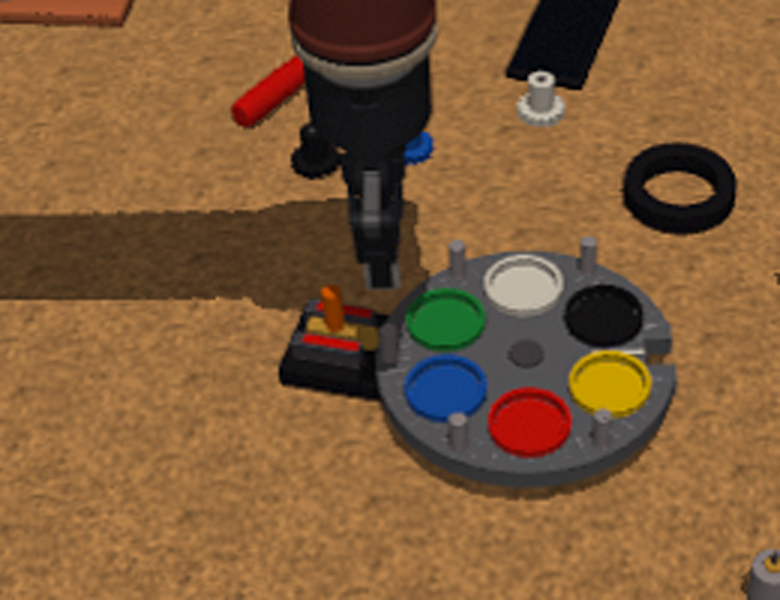

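Request:
{"api": "move_arm", "payload": {"commands": [[[-0.01, -0.02, 0.5], [0, 0, -0.03], 0.3], [[0, 0, 0.5], [0, 0, 0], 0.3], [[0, 0, 0.5], [0, 0, 0], 0.3], [[0, 0, 0.5], [0, 0, 0], 0.3], [[0, 0, 0], [0, 0, 0], 0.0], [[0, 0, 0], [0, 0, 0], 0.0], [[0, 0, 0], [0, 0, 0], 0.0], [[0, 0, 0], [0, 0, 0], 0.0]], "grip_force": 20}}

```text
t: 12.55
ee_pos: [0.4748, 0.0112, 0.0493]
eef_rot: [3.139, -0.107, -0.004]
force: [3.5, 0.3, -27.8]
grip_width: 0.125
```

Run:
```python
from plan import *
p,psi,Rm,s=cur();print(p,psi,s['grip_width'],s['force'])
a=np.array([.5713,.0035])
d=p[:2]-a; r=np.hypot(*d); al=np.degrees(np.arctan2(d[1],d[0])); print(r,al)
W=[]
N=24
for i in range(1,N+1):
    x=165.6*i/N; t=np.radians(175.8+x); W.append(((a[0]+.095*np.cos(t),a[1]+.095*np.sin(t),p[2]),psi+x,1))
rows(W,0.0)
```

```text
[0.47482694 0.01119494 0.04926086] -93.90963063943231 0.124501584017093 [  3.51273404   0.32631441 -27.80174326]
0.09677945644487478 175.43959652294714
max shift 0.3059411708155671 turn 0.87 end [ 0.6613 -0.027   0.0493]
[[[0.06, 0.3, 0.0], [0.01, 0.02, -0.86], 0.0], [[0.02, 0.29, 0.0], [0.0, 0.0, -0.87], 0.0], [[0.01, 0.28, 0.0], [0.0, 0.0, -0.86], 0.0], [[0.02, 0.29, 0.0], [0.0, 0.0, -0.86], 0.0], [[0.01, 0.28, 0.0], [0.0, 0.0, -0.86], 0.0], [[0.02, 0.29, 0.0], [0.0, 0.0, -0.87], 0.0], [[0.01, 0.28, 0.0], [0.0, 0.0, -0.86], 0.0], [[0.02, 0.29, 0.0], [0.0, 0.0, -0.86], 0.0]]
[[[0.02, 0.28, 0.0], [0.0, 0.0, -0.86], 0.0], [[0.01, 0.29, 0.0], [0.0, 0.0, -0.87], 0.0], [[0.02, 0.29, 0.0], [0.0, 0.0, -0.86], 0.0], [[0.01, 0.28, 0.0], [0.0, 0.0, -0.86], 0.0], [[0.02, 0.29, 0.0], [0.0, 0.0, -0.86], 0.0], [[0.02, 0.28, 0.0], [0.0, 0.0, -0.87], 0.0], [[0.01, 0.29, 0.0], [0.0, 0.0, -0.86], 0.0], [[0.02, 0.28, 0.0], [0.0, 0.0, -0.86], 0.0]]
[[[0.01, 0.29, 0.0], [0.0, 0.0, -0.86], 0.0], [[0.02, 0.28, 0.0], [0.0, 0.0, -0.87], 0.0], [[0.01, 0.29, 0.0], [0.0, 0.0, -0.86], 0.0], [[0.02, 0.28, 0.0], [0.0, 0.0, -0.86], 0.0], [[0.02, 0.29, 0.0], [0.0, 0.0, -0.86], 0.0], [[0.01, 0.28, 0.0], [0.0, 0.0, -0.87], 0.0], [[0.02, 0.29, 0.0], [0.0, 0.0, -0.86], 0.0], [[0.01, 0.28, 0.0], [0.0, 0.0, -0.86], 0.0]]
```

Request:
{"api": "move_arm", "payload": {"commands": [[[0.02, 0.29, 0.0], [0.0, 0.0, -0.86], 0.0], [[0.02, 0.29, 0.0], [0.0, 0.0, -0.87], 0.0], [[0.01, 0.28, 0.0], [0.0, 0.0, -0.86], 0.0], [[0.02, 0.29, 0.0], [0.0, 0.0, -0.86], 0.0]]}}

```text
t: 12.95
ee_pos: [0.4822, -0.033, 0.0494]
eef_rot: [-3.071, -0.653, 0.005]
force: [0.4, 4.4, -22.3]
grip_width: 0.128
```

Run:
```python
from plan import *
p,psi,Rm,s=cur();print(p,psi,s['grip_width'],s['force'],s['ft_torque'])
a=np.array([.5713,.0035])
d=p[:2]-a; r=np.hypot(*d); al=np.degrees(np.arctan2(d[1],d[0])); print(r,al)
snap('side','s3',(140,130,400,330),3)
snap('top','t3',(240,180,380,320),4)
```

```text
[ 0.48220365 -0.03301591  0.04936177] -65.98054112165822 0.1277139466510946 [  0.39546727   4.40458954 -22.30326633] [ 0.80840804 -0.01186116  0.00743915]
0.09628899686495522 -157.7138528683886
```

View pics/s3.png

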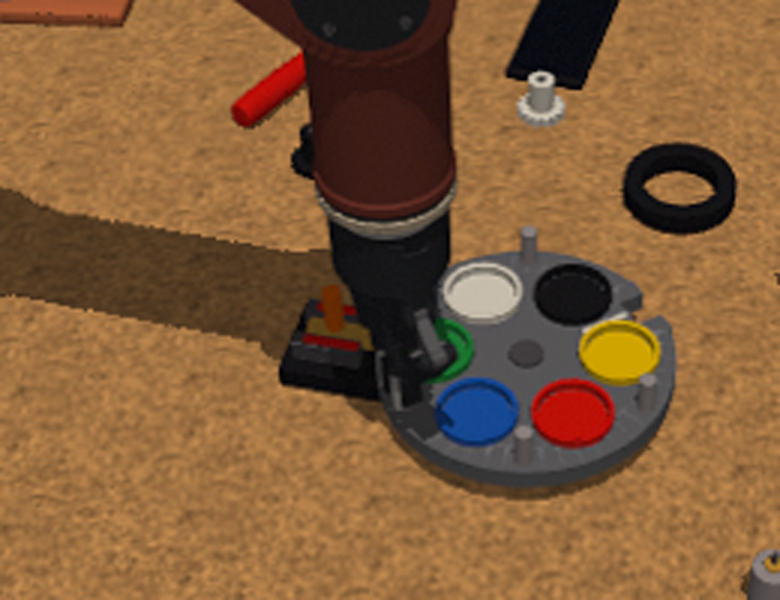

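View pics/t3.png

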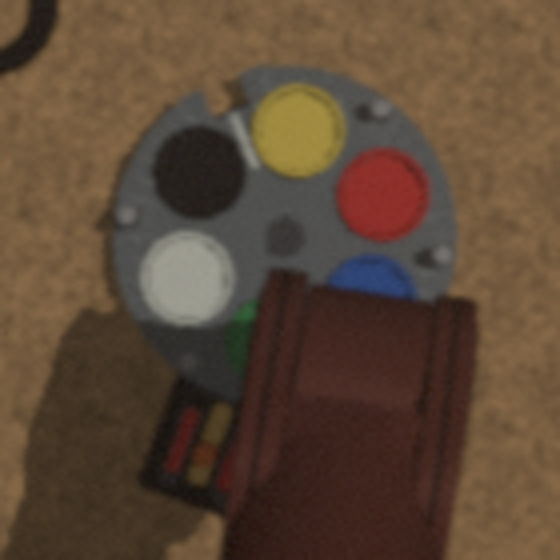

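Request:
{"api": "move_arm", "payload": {"commands": [[[0.02, 0.29, 0.0], [0.0, 0.0, -0.86], 0.0], [[0.01, 0.28, 0.0], [0.0, 0.0, -0.87], 0.0], [[0.02, 0.28, 0.0], [0.0, 0.0, -0.86], 0.0], [[0.02, 0.29, 0.0], [0.0, 0.0, -0.86], 0.0], [[0.01, 0.28, 0.0], [0.0, 0.0, -0.86], 0.0], [[0.02, 0.29, 0.0], [0.0, 0.0, -0.87], 0.0], [[0.02, 0.28, 0.0], [0.0, 0.0, -0.86], 0.0], [[0.01, 0.29, 0.0], [0.0, 0.0, -0.86], 0.0]]}}

```text
t: 13.85
ee_pos: [0.5511, -0.0895, 0.0496]
eef_rot: [-2.425, -1.995, 0.006]
force: [-4.5, -0.9, -15.4]
grip_width: 0.129
```

Run:
```python
from plan import *
p,psi,Rm,s=cur();print(p,psi,Rm[:,2],s['grip_width'],s['force'],s['qpos'].round(2))
a=np.array([.5713,.0035])
d=p[:2]-a; r=np.hypot(*d); al=np.degrees(np.arctan2(d[1],d[0])); print(r,al,al-psi)
W=[]
N=10
for i in range(1,N+1):
    e=(341.4-360-al)*i/N; t=np.radians(al+e); f=(71.7-psi)*i/N; W.append(((a[0]+.0955*np.cos(t),a[1]+.0955*np.sin(t),p[2]),psi+f,1))
rows(W,0.0)
snap('side','s4',(140,130,400,330),3)
```

```text
[ 0.55108068 -0.08946701  0.0495728 ] -11.123236216236133 [-3.97476372e-03 -9.22770833e-04 -9.99991675e-01] 0.12857678431997313 [ -4.47260041  -0.90627068 -15.38049092] [-0.34  0.35  0.5   1.9  -0.2   0.94  0.06]
0.09514034818354057 -102.27012929106687 -91.14689307483073
max shift 0.3512833614050059 turn 1.0404806581575652 end [ 0.6618 -0.0268  0.0496]
[[[0.01, 0.35, 0.0], [-0.03, 0.01, -1.04], 0.0], [[0.02, 0.35, 0.0], [0.0, 0.0, -1.03], 0.0], [[0.02, 0.34, 0.0], [0.0, 0.0, -1.04], 0.0], [[0.02, 0.35, 0.0], [0.0, 0.0, -1.03], 0.0], [[0.02, 0.35, 0.0], [0.0, 0.0, -1.04], 0.0], [[0.02, 0.35, 0.0], [0.0, 0.0, -1.03], 0.0], [[0.02, 0.34, 0.0], [0.0, 0.0, -1.04], 0.0], [[0.02, 0.35, 0.0], [0.0, 0.0, -1.03], 0.0]]
[[[0.03, 0.35, 0.0], [0.0, 0.0, -1.04], 0.0], [[0.02, 0.35, 0.0], [0.0, 0.0, -1.03], 0.0]]
```

View pics/s4.png

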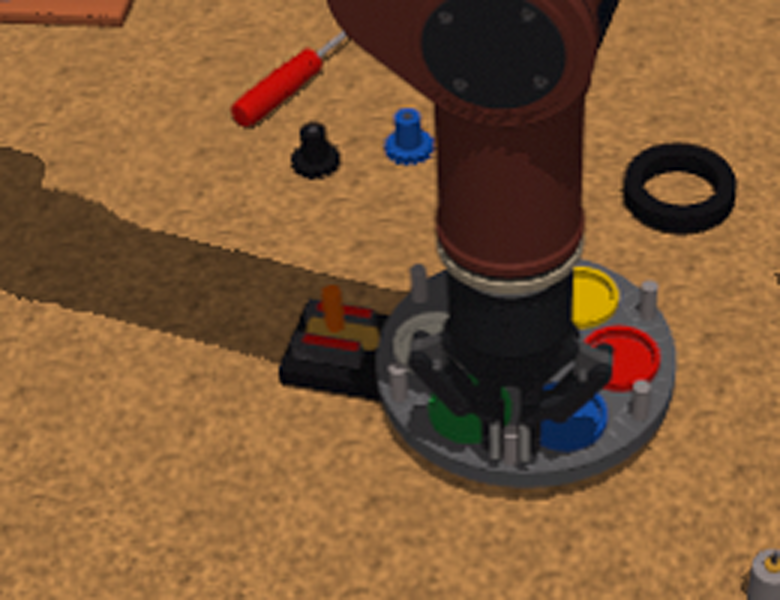

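Request:
{"api": "move_arm", "payload": {"commands": [[[0.02, 0.29, 0.0], [0.0, 0.0, -0.87], 0.0], [[0.02, 0.29, 0.0], [0.0, 0.0, -0.86], 0.0], [[0.01, 0.29, 0.0], [0.0, 0.0, -0.86], 0.0], [[0.02, 0.29, 0.0], [0.0, 0.0, -0.86], 0.0], [[0.02, 0.29, 0.0], [0.0, 0.0, -0.86], 0.0], [[0.02, 0.29, 0.0], [0.0, 0.0, -0.86], 0.0], [[0.02, 0.29, 0.0], [0.0, 0.0, -0.86], 0.0], [[0.02, 0.29, 0.0], [0.0, 0.0, -0.86], 0.0]]}}

```text
t: 14.7
ee_pos: [0.6377, -0.0641, 0.0498]
eef_rot: [-1.23, -2.89, 0.005]
force: [-1.9, -4.0, -14.4]
grip_width: 0.126
```

Request:
{"api": "move_arm", "payload": {"commands": [[[0.02, 0.29, 0.0], [0.0, 0.0, -0.86], 0.0], [[0.02, 0.29, 0.0], [0.0, 0.0, -0.86], 0.0], [[0.01, 0.28, 0.0], [0.0, 0.0, -0.86], 0.0], [[0.01, 0.14, 0.0], [0.0, 0.0, -0.43], 0.0], [[0.01, 0.1, 0.0], [0.0, 0.0, -0.3], 0.0], [[0, 0, 0], [0, 0, 0], 0.0], [[0, 0, 0], [0, 0, 0], 0.0]]}}

```text
t: 15.4
ee_pos: [0.6616, -0.0259, 0.0499]
eef_rot: [0.539, 3.095, -0.001]
force: [2.8, -0.2, -18.1]
grip_width: 0.124
```

Run:
```python
from plan import *
p,psi,Rm,s=cur();print(p,psi,Rm[:,2],s['grip_width'],s['force'],s['qpos'].round(2))
a=np.array([.5713,.0035])
d=p[:2]-a; r=np.hypot(*d); al=np.degrees(np.arctan2(d[1],d[0])); print(r,al,al-psi)
from ov import *
overlay('o4',(.5713,.0035),2.8171,2.8171)
```

```text
[ 0.66162473 -0.02586946  0.04988419] 70.25056898210158 [-5.83154547e-05 -3.42015953e-04 -9.99999940e-01] 0.12442590849819661 [  2.82631987  -0.24168704 -18.06070311] [-0.17  0.5   0.18  1.63 -0.1   1.02  1.27]
0.09497958573262456 -18.012148924537332 -88.26271790663891
```

View pics/o4_side.png

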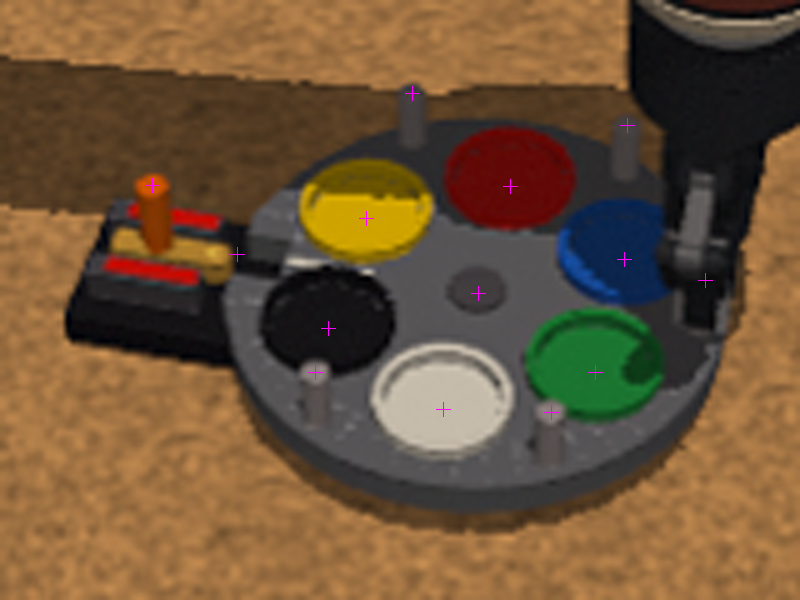

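View pics/o4_top.png

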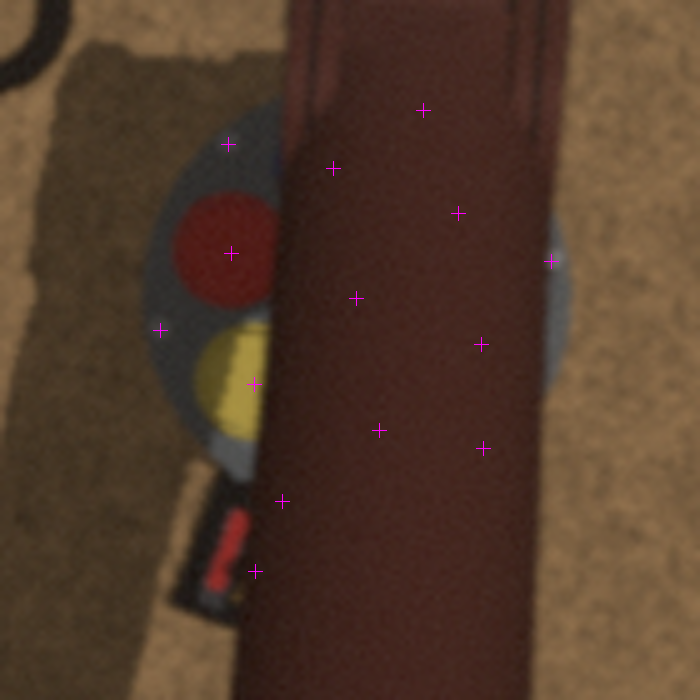

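Run:
```python
from plan import *
p,psi,Rm,s=cur()
rows([(p,psi,2),((p[0],p[1],.13),psi,4),((.4386,.0482,.13),-18.6,12),((.4386,.0482,.050),-18.6,4)],0.35)
```

```text
max shift 0.5 turn 0.93 end [0.4384 0.0482 0.0499]
[[[0.0, 0.0, 0.0], [0.0, 0.0, 0.0], 0.35], [[0.0, 0.0, 0.0], [0.0, 0.0, 0.0], 0.35], [[0.0, 0.0, -0.5], [0.0, 0.0, 0.0], 0.35], [[0.0, 0.0, -0.5], [0.0, 0.0, 0.0], 0.35], [[0.0, 0.0, -0.5], [0.0, 0.0, 0.0], 0.35], [[0.0, 0.0, -0.5], [0.0, 0.0, 0.0], 0.35], [[0.49, -0.01, 0.0], [0.0, 0.0, 0.93], 0.35], [[0.48, -0.08, 0.0], [0.0, 0.0, 0.92], 0.35]]
[[[0.47, -0.13, 0.0], [0.0, 0.0, 0.93], 0.35], [[0.45, -0.2, 0.0], [0.0, 0.0, 0.93], 0.35], [[0.42, -0.25, 0.0], [0.0, 0.0, 0.92], 0.35], [[0.39, -0.3, 0.0], [0.0, 0.0, 0.93], 0.35], [[0.34, -0.35, 0.0], [0.0, 0.0, 0.92], 0.35], [[0.29, -0.4, 0.0], [0.0, 0.0, 0.93], 0.35], [[0.24, -0.42, 0.0], [0.0, 0.0, 0.93], 0.35], [[0.19, -0.46, 0.0], [0.0, 0.0, 0.92], 0.35]]
[[[0.12, -0.47, 0.0], [0.0, 0.0, 0.93], 0.35], [[0.06, -0.49, 0.0], [0.0, 0.0, 0.93], 0.35], [[0.0, 0.0, 0.5], [0.0, 0.0, 0.0], 0.35], [[0.0, 0.0, 0.5], [0.0, 0.0, 0.0], 0.35], [[0.0, 0.0, 0.5], [0.0, 0.0, 0.0], 0.35], [[0.0, 0.0, 0.5], [0.0, 0.0, 0.0], 0.35]]
```

Request:
{"api": "move_arm", "payload": {"commands": [[[0.0, 0.0, 0.0], [0.0, 0.0, 0.0], 0.35], [[0.0, 0.0, 0.0], [0.0, 0.0, 0.0], 0.35], [[0.0, 0.0, -0.5], [0.0, 0.0, 0.0], 0.35], [[0.0, 0.0, -0.5], [0.0, 0.0, 0.0], 0.35], [[0.0, 0.0, -0.5], [0.0, 0.0, 0.0], 0.35], [[0.0, 0.0, -0.5], [0.0, 0.0, 0.0], 0.35], [[0.49, -0.01, 0.0], [0.0, 0.0, 0.93], 0.35], [[0.48, -0.08, 0.0], [0.0, 0.0, 0.92], 0.35]]}}

```text
t: 16.3
ee_pos: [0.6259, -0.0143, 0.1329]
eef_rot: [0.936, 2.994, 0.003]
force: [0.2, -0.4, 0.6]
grip_width: 0.347
```

Request:
{"api": "move_arm", "payload": {"commands": [[[0.47, -0.13, 0.0], [0.0, 0.0, 0.93], 0.35], [[0.45, -0.2, 0.0], [0.0, 0.0, 0.93], 0.35], [[0.42, -0.25, 0.0], [0.0, 0.0, 0.92], 0.35], [[0.39, -0.3, 0.0], [0.0, 0.0, 0.93], 0.35], [[0.34, -0.35, 0.0], [0.0, 0.0, 0.92], 0.35], [[0.29, -0.4, 0.0], [0.0, 0.0, 0.93], 0.35], [[0.24, -0.42, 0.0], [0.0, 0.0, 0.93], 0.35], [[0.19, -0.46, 0.0], [0.0, 0.0, 0.92], 0.35]]}}

```text
t: 17.1
ee_pos: [0.4761, 0.0356, 0.132]
eef_rot: [2.296, 2.142, 0.006]
force: [0.7, -0.1, 0.4]
grip_width: 0.349
```

Request:
{"api": "move_arm", "payload": {"commands": [[[0.12, -0.47, 0.0], [0.0, 0.0, 0.93], 0.35], [[0.06, -0.49, 0.0], [0.0, 0.0, 0.93], 0.35], [[0, 0, 0], [0, 0, 0], 0.35]]}}

```text
t: 17.4
ee_pos: [0.4377, 0.0483, 0.1317]
eef_rot: [-2.553, -1.831, -0.005]
force: [0.6, 1.0, 0.2]
grip_width: 0.348
```

Run:
```python
from plan import *
p,psi,Rm,s=cur();print(p,psi,Rm[:,2],s['grip_width'],s['force'],s['qpos'].round(2))
rows([((.4386,.0482,.050),-18.6,5)],0.35)
from ov import *
overlay('o5',(.5713,.0035),2.8171,2.8171)
```

```text
[0.43771975 0.04827688 0.13173162] -18.69101653480255 [ 0.00245772  0.00198007 -0.99999502] 0.3479526027212965 [0.63771982 1.0366273  0.20957155] [-0.49 -0.03  0.28  2.09  0.01  1.07 -0.54]
max shift 0.4101219330881975 turn 0.022360679774997897 end [0.4385 0.048  0.0501]
[[[0.0, 0.0, 0.41], [0.01, -0.02, 0.0], 0.35], [[0.0, 0.01, 0.41], [0.0, 0.0, 0.0], 0.35], [[0.0, 0.0, 0.41], [0.0, 0.0, -0.01], 0.35], [[0.0, 0.01, 0.4], [0.0, 0.0, 0.0], 0.35], [[0.0, 0.0, 0.41], [0.0, 0.0, 0.0], 0.35]]
```

View pics/o5_side.png

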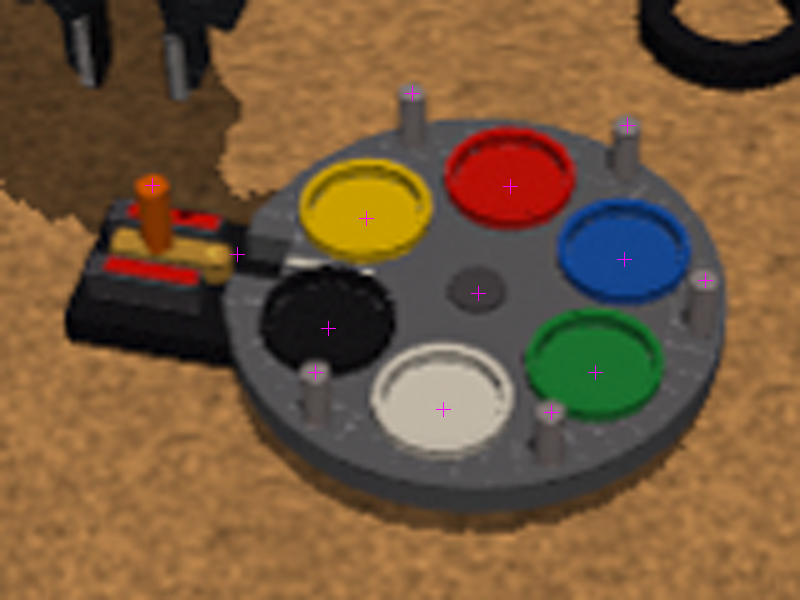

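Request:
{"api": "move_arm", "payload": {"commands": [[[0.0, 0.0, 0.5], [0.01, -0.02, 0.0], 0.35], [[0.0, 0.01, 0.5], [0.0, 0.0, 0.0], 0.35], [[0.0, 0.01, 0.5], [0.0, 0.0, 0], 0.35], [[0.0, 0.0, 0.5], [0.0, 0.0, 0.0], 0.35], [[0, 0, 0], [0, 0, 0], 0.0], [[0, 0, 0], [0, 0, 0], 0.0], [[0, 0, 0], [0, 0, 0], 0.0], [[0, 0, 0], [0, 0, 0], 0.0]], "grip_force": 20}}

```text
t: 18.3
ee_pos: [0.4382, 0.0465, 0.0497]
eef_rot: [2.549, 1.836, -0.007]
force: [2.8, -1.7, -23.0]
grip_width: 0.158
```

Request:
{"api": "move_arm", "payload": {"commands": [[[0, 0.15, 0], [0, 0, 0], 0.0], [[0, 0.15, 0], [0, 0, 0], 0.0], [[0, 0.15, 0], [0, 0, 0], 0.0], [[0, 0.1, 0], [0, 0, 0], 0.0], [[0, 0, 0], [0, 0, 0], 0.0], [[0, 0, 0], [0, 0, 0], 0.0]]}}

```text
t: 18.9
ee_pos: [0.4582, 0.0398, 0.0496]
eef_rot: [-2.548, -1.835, 0.01]
force: [-10.5, -1.0, -14.1]
grip_width: 0.155
```

Run:
```python
from plan import *
p,psi,Rm,s=cur();print(p,psi,Rm[:,2],s['grip_width'],s['force'],s['qpos'].round(2))
print(np.hypot(*(p[:2]-[.5713,.0035])))
from ov import *
overlay('o6',(.5713,.0035),2.8171,2.8171,.022)
```

```text
[0.4582115  0.03983668 0.04961247] -18.485283938053264 [-0.00637027 -0.00252092 -0.99997653] 0.15492841890863493 [-10.48723095  -1.04193456 -14.1249189 ] [-0.47  0.14  0.3   2.12 -0.05  0.89 -0.46]
0.11878284013772013
```

View pics/o6_side.png

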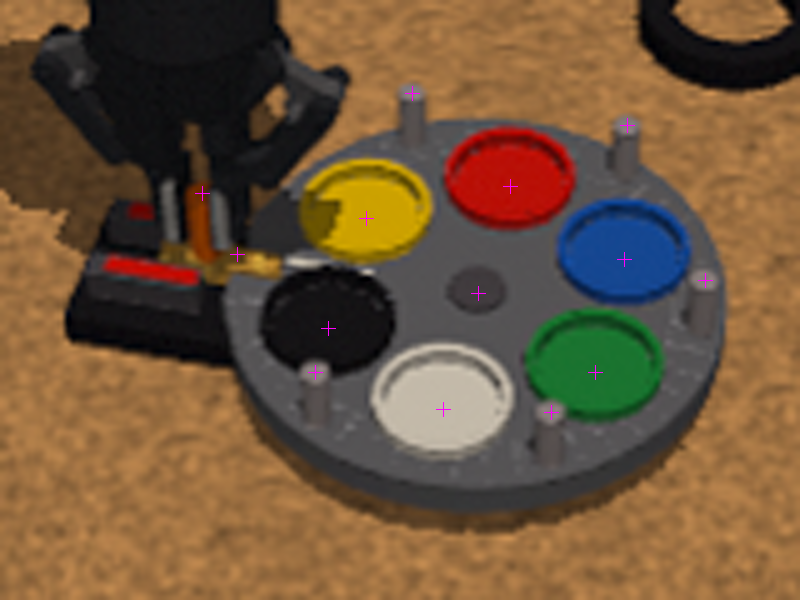

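Request:
{"api": "move_arm", "payload": {"commands": [[[0, 0, 0], [0, 0, 0], 0.35], [[0, 0, 0], [0, 0, 0], 0.35], [[0, 0, -0.5], [0, 0, 0], 0.35], [[0, 0, -0.5], [0, 0, 0], 0.4], [[0, 0, -0.5], [0, 0, 0], 0.5], [[0, 0, -0.5], [0, 0, 0], 0.5]]}}

```text
t: 19.6
ee_pos: [0.4625, 0.0406, 0.1331]
eef_rot: [2.548, 1.834, 0.003]
force: [0.1, 0.4, -0.2]
grip_width: 0.498
```

```bash
cat > gl.py <<'E'
from h import *
def gl(tag,P,s=6,hw=22,base=0.):
    """tile of zooms with projected top (z=.036) and base"""
    ims={n:grab_frame(n)[:,:,::-1] for n in('top','side')}
    rowsI=[]
    for n in('top','side'):
        t=[]
        for g,(x,y) in P.items():
            q=proj(n,np.array([[x,y,base+.036],[x,y,base]]))
            c=np.round(q.mean(0)).astype(int); x0,y0=c-hw
            im=cv2.resize(np.ascontiguousarray(ims[n][y0:y0+2*hw,x0:x0+2*hw]),None,fx=s,fy=s,interpolation=cv2.INTER_CUBIC)
            for k,v in enumerate(q):
                cv2.drawMarker(im,tuple(int(e) for e in (v+.5-[x0,y0])*s),[(255,0,255),(255,255,0)][k],cv2.MARKER_CROSS,14,1)
            t.append(im)
        rowsI.append(np.hstack(t))
    im=np.vstack(rowsI); f=min(1,800/im.shape[1]); cv2.imwrite(f'pics/{tag}.png',cv2.resize(im,None,fx=f,fy=f))
E
python3 - <<'E'
from gl import *
gl('g1',dict(yellow=(.4208,-.2475),red=(.5436,-.2675),blue=(.5025,.2745),green=(.625,-.2935),white=(.6165,.3135),black=(.427,.2695)),s=4,hw=16)
print(sense()['ee_pos'],sense()['force'],sense()['t'])
from ov import *
overlay('o7',(.5713,.0035),2.8171,2.8171,.022)
E
```

```text
[0.46399076 0.0408619  0.13461437] [ 0.33951395  0.51708812 -0.04073494] 19.7
```

View pics/g1.png

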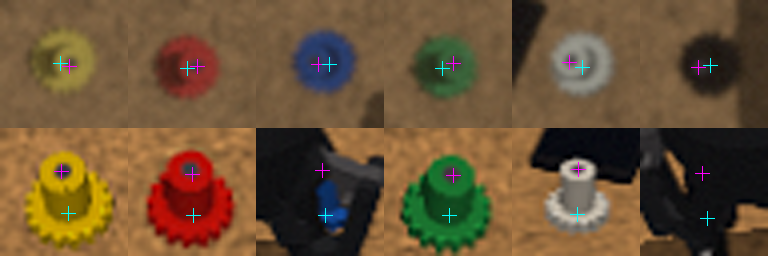

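View pics/o7_side.png

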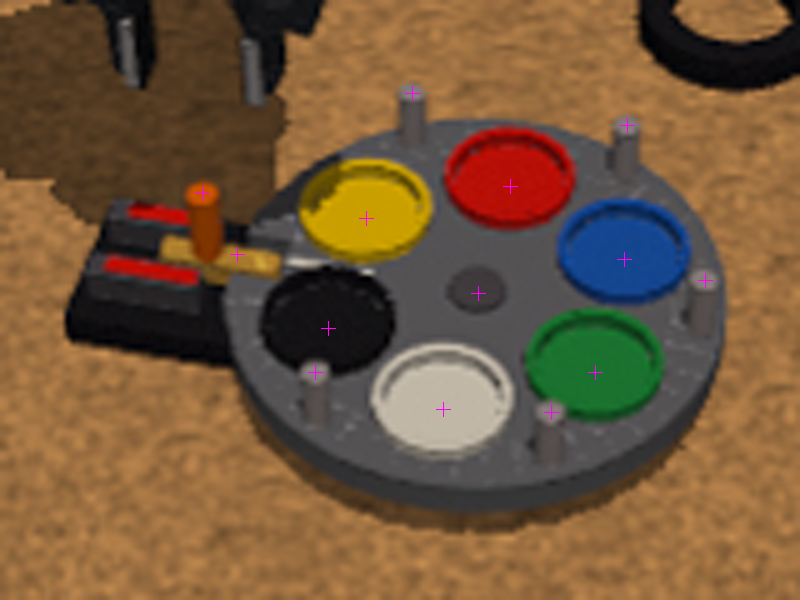

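Run:
```python
from plan import *
rows([((.4208,-.2475,.12),-18.6,8),((.4208,-.2475,.013),-18.6,4)],0.5)
```

```text
max shift 0.9167878707749139 turn 0.02 end [ 0.4209 -0.2474  0.0128]
[[[-0.89, 0.16, 0.04], [0.02, 0.0, 0.0], 0.5], [[-0.9, 0.17, 0.03], [0.0, 0.0, 0.0], 0.5], [[-0.89, 0.16, 0.04], [0.0, 0.0, 0.01], 0.5], [[-0.9, 0.17, 0.04], [0.0, 0.0, 0.0], 0.5], [[-0.89, 0.16, 0.03], [0.0, 0.0, 0.0], 0.5], [[-0.9, 0.17, 0.04], [0.0, 0.0, 0.0], 0.5], [[-0.89, 0.16, 0.03], [0.0, 0.0, 0.0], 0.5], [[-0.89, 0.17, 0.04], [0.0, 0.0, 0.0], 0.5]]
[[[0.0, 0.0, 0.67], [0.0, 0.0, 0.0], 0.5], [[0.0, 0.0, 0.67], [0.0, 0.0, 0.0], 0.5], [[0.0, 0.0, 0.67], [0.0, 0.0, 0.0], 0.5], [[0.0, 0.0, 0.67], [0.0, 0.0, 0.0], 0.5]]
```

Request:
{"api": "move_arm", "payload": {"commands": [[[-0.89, 0.16, 0.04], [0.02, 0.0, 0.0], 0.5], [[-0.9, 0.17, 0.03], [0.0, 0.0, 0.0], 0.5], [[-0.89, 0.16, 0.04], [0.0, 0.0, 0.01], 0.5], [[-0.9, 0.17, 0.04], [0.0, 0.0, 0.0], 0.5], [[-0.89, 0.16, 0.03], [0.0, 0.0, 0.0], 0.5], [[-0.9, 0.17, 0.04], [0.0, 0.0, 0.0], 0.5], [[-0.89, 0.16, 0.03], [0.0, 0.0, 0.0], 0.5], [[-0.89, 0.17, 0.04], [0.0, 0.0, 0.0], 0.5]]}}

```text
t: 20.6
ee_pos: [0.419, -0.2495, 0.1189]
eef_rot: [-2.55, -1.834, 0.007]
force: [0.3, 0.2, 0.3]
grip_width: 0.502
```

Run:
```python
from plan import *
snap('side','s8',(180,260,400,440),3)
p,psi,Rm,s=cur();print(p,psi,s['qpos'].round(2))
rows([((.4208,-.2475,.06),-18.6,2),((.4208,-.2475,.013),-18.6,2)],0.5)
```

```text
[ 0.41744136 -0.25531931  0.11912598] -18.8458227074892 [-0.13  0.1   0.62  2.01 -0.06  1.05  0.19]
max shift 0.7481978348003955 turn 0.048989794855663564 end [ 0.421  -0.2474  0.0131]
[[[0.11, 0.01, 0.74], [-0.02, 0.04, -0.02], 0.5], [[0.11, 0.01, 0.74], [0.0, 0.0, -0.01], 0.5], [[0.0, 0.0, 0.58], [0.0, 0.0, 0.0], 0.5], [[0.0, 0.0, 0.59], [0.0, 0.0, 0.0], 0.5]]
```

View pics/s8.png

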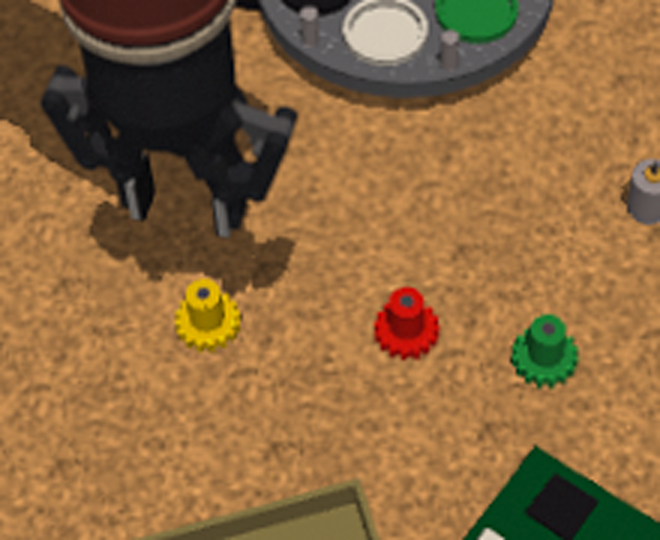

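Request:
{"api": "move_arm", "payload": {"commands": [[[0, 0, 0.5], [0, 0, 0], 0.5], [[0, 0, 0.5], [0, 0, 0], 0.5], [[0, 0, 0], [0, 0, 0], 0.5], [[0, 0, 0], [0, 0, 0], 0.5]]}}

```text
t: 21.05
ee_pos: [0.4189, -0.2479, 0.0791]
eef_rot: [-2.549, -1.833, 0.009]
force: [0.1, 0.3, 0.6]
grip_width: 0.504
```

Run:
```python
from plan import *
p,psi,Rm,s=cur();print(p,psi)
rows([((.4208,-.2475,.013),-18.6,4)],0.5)
```

```text
[ 0.41888546 -0.24789858  0.07912406] -18.566163485929607
max shift 0.420119030752 turn 0.03605551275463989 end [ 0.421  -0.2474  0.0131]
[[[0.01, 0.01, 0.41], [-0.03, 0.02, 0.0], 0.5], [[0.0, 0.01, 0.42], [0.0, 0.0, 0.0], 0.5], [[0.01, 0.01, 0.41], [0.0, 0.0, 0.0], 0.5], [[0.01, 0.02, 0.41], [0.0, 0.0, 0.0], 0.5]]
```

Request:
{"api": "move_arm", "payload": {"commands": [[[0.01, 0.01, 0.41], [-0.03, 0.02, 0.0], 0.5], [[0.0, 0.01, 0.42], [0.0, 0.0, 0.0], 0.5], [[0.01, 0.01, 0.41], [0.0, 0.0, 0.0], 0.5], [[0.01, 0.02, 0.41], [0.0, 0.0, 0.0], 0.5], [[0, 0, 0], [0, 0, 0], 0], [[0, 0, 0], [0, 0, 0], 0], [[0, 0, 0], [0, 0, 0], 0], [[0, 0, 0], [0, 0, 0], 0]], "grip_force": 40}}

```text
t: 21.85
ee_pos: [0.4218, -0.2477, 0.0141]
eef_rot: [2.55, 1.833, 0.002]
force: [0.5, -0.2, -1.4]
grip_width: 0.244
```

Request:
{"api": "move_arm", "payload": {"commands": [[[0, 0, -0.4], [0, 0, 0], 0], [[0, 0, -0.6], [0, 0, 0], 0], [[0, 0, -0.8], [0, 0, 0], 0], [[0, 0, -0.8], [0, 0, 0], 0], [[0, 0, 0], [0, 0, 0], 0]]}}

```text
t: 22.35
ee_pos: [0.4236, -0.2487, 0.1216]
eef_rot: [2.546, 1.83, 0.008]
force: [-0.3, -0.2, -0.1]
grip_width: 0.24
```

Run:
```python
from plan import *
snap('side','s9',(180,220,400,400),3)
p,psi,Rm,s=cur();print(p,psi,s['grip_width'],s['force'],s['t'])
t=np.radians(131.4); print(.5713+.065*np.cos(t),.0035+.065*np.sin(t))
```

```text
[ 0.4226647  -0.24796731  0.11950039] -18.564331386076244 0.24231222606603559 [ 0.26410584  1.09402521 -0.54126944] 22.4
0.5283147287539627 0.052257219525979864
```

View pics/s9.png

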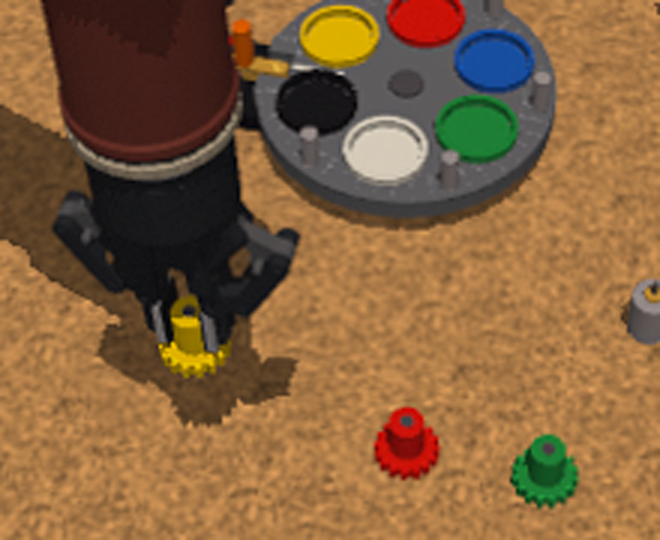

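Run:
```python
from plan import *
rows([((.5283,.0523,.12),-18.6,10)],0)
```

```text
max shift 0.8000624975587846 turn 0.04123105625617661 end [0.5282 0.0525 0.1198]
[[[0.8, 0.01, 0.0], [0.04, -0.01, 0.0], 0], [[0.79, 0.01, 0.0], [0.0, 0.0, 0.0], 0], [[0.8, 0.01, 0.0], [0.0, 0.0, 0.0], 0], [[0.79, 0.02, -0.01], [0.0, 0.0, 0.0], 0], [[0.8, 0.01, 0.0], [0.0, 0.0, 0.0], 0], [[0.79, 0.01, 0.0], [0.0, 0.0, 0.0], 0], [[0.8, 0.01, 0.0], [0.0, 0.0, 0.0], 0], [[0.8, 0.01, 0.0], [0.0, 0.0, 0.0], 0]]
[[[0.79, 0.01, 0.0], [0.0, 0.0, 0.0], 0], [[0.8, 0.01, 0.0], [0.0, 0.0, 0.0], 0]]
```

Request:
{"api": "move_arm", "payload": {"commands": [[[0.8, 0.01, 0.0], [0.04, -0.01, 0.0], 0], [[0.8, 0.01, 0.0], [0.0, 0.0, 0.0], 0], [[0.8, 0.01, 0.0], [0.0, 0.0, 0.0], 0], [[0.8, 0.02, 0.0], [0.0, 0.0, 0.0], 0], [[0.8, 0.01, 0.0], [0.0, 0.0, 0.0], 0], [[0.8, 0.01, 0.0], [0.0, 0.0, 0.0], 0], [[0.8, 0.01, 0.0], [0.0, 0.0, 0.0], 0], [[0.8, 0.01, 0.0], [0.0, 0.0, 0.0], 0]]}}

```text
t: 23.2
ee_pos: [0.5057, -0.0046, 0.1159]
eef_rot: [-2.547, -1.831, 0.008]
force: [0.5, -0.6, 0.7]
grip_width: 0.24
```

Request:
{"api": "move_arm", "payload": {"commands": [[[0.8, 0.01, 0.0], [0.0, 0.0, 0.0], 0], [[0.74, 0.01, 0.0], [0.0, 0.0, 0.0], 0], [[0, 0, 0], [0, 0, 0], 0], [[0, 0, 0], [0, 0, 0], 0], [[0, 0, 0], [0, 0, 0], 0]]}}

```text
t: 23.7
ee_pos: [0.5258, 0.051, 0.1161]
eef_rot: [-2.549, -1.83, 0.009]
force: [0.0, -0.2, -0.7]
grip_width: 0.237
```

```bash
cat > held.py <<'E'
from plan import *
from gl import *
def held(tag,color):
    p,psi,Rm,s=cur();print('tcp',p.round(4),round(psi,2),Rm[:,2].round(4),s['grip_width'],s['force'].round(1),s['t'])
    for n in('side','top'):
        im=grab_frame(n)
        q=proj(n,np.array([[p[0],p[1],p[2]-.013+.036],[p[0],p[1],p[2]-.013]]))
        c=np.round(q.mean(0)).astype(int);h=30;x0,y0=c-h
        v=cv2.resize(np.ascontiguousarray(im[y0:y0+2*h,x0:x0+2*h,::-1]),None,fx=8,fy=8,interpolation=cv2.INTER_CUBIC)
        for k,e in enumerate(q): cv2.drawMarker(v,tuple(int(a) for a in (e+.5-[x0,y0])*8),[(255,0,255),(255,255,0)][k],cv2.MARKER_CROSS,16,1)
        cv2.imwrite(f'pics/{tag}_{n}.png',v)
E
python3 - <<'E'
from held import *
held('hy','yellow')
rows([((.5283,.0523,.052),-18.6,5)],0)
E
```

```text
tcp [0.5258 0.051  0.1161] -18.64 [-6.8e-03 -2.0e-04 -1.0e+00] 0.23689006073413577 [ 0.  -0.2 -0.7] 23.7
max shift 0.3303028912982749 turn 0.04123105625617661 end [0.5281 0.0524 0.0521]
[[[0.01, 0.01, 0.32], [-0.04, 0.01, 0.0], 0], [[0.01, 0.01, 0.32], [0.0, 0.0, 0.0], 0], [[0.01, 0.01, 0.33], [0.0, 0.0, -0.01], 0], [[0.01, 0.01, 0.32], [0.0, 0.0, 0.0], 0], [[0.01, 0.0, 0.32], [0.0, 0.0, 0.0], 0]]
```

View pics/hy_side.png

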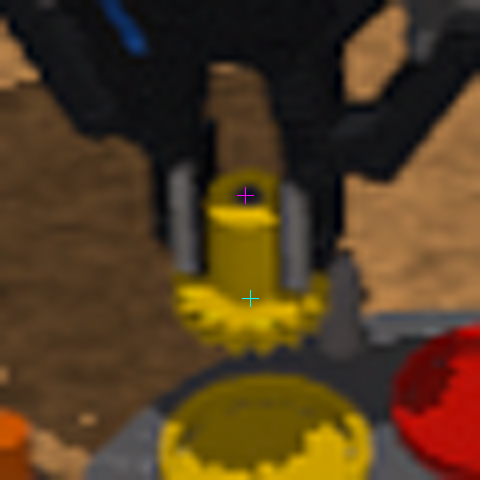

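Request:
{"api": "move_arm", "payload": {"commands": [[[0.01, 0.01, 0.32], [-0.04, 0.01, 0.0], 0], [[0.01, 0.01, 0.32], [0.0, 0.0, 0.0], 0], [[0.01, 0.01, 0.33], [0.0, 0.0, -0.01], 0], [[0.02, 0.01, 0.32], [0.0, 0.0, 0.0], 0], [[0.01, 0.0, 0.3], [0.0, 0.0, 0.0], 0], [[0, 0, 0], [0, 0, 0], 0], [[0, 0, 0], [0, 0, 0], 0]]}}

```text
t: 24.5
ee_pos: [0.5284, 0.054, 0.0524]
eef_rot: [-2.549, -1.836, 0.001]
force: [-0.9, 0.0, -0.5]
grip_width: 0.241
```

Run:
```python
from held import *
held('hy2','yellow')
```

```text
tcp [0.5284 0.054  0.0524] -18.49 [-9.e-04 -4.e-04 -1.e+00] 0.2411604013617556 [-0.9  0.  -0.5] 24.5
```

View pics/hy2_side.png

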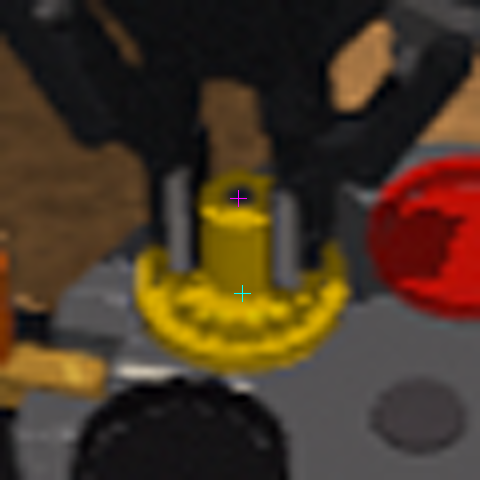

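Request:
{"api": "move_arm", "payload": {"commands": [[[0, 0, 0], [0, 0, 0], 0.45], [[0, 0, 0], [0, 0, 0], 0.45], [[0, 0, 0], [0, 0, 0], 0.45], [[0, 0, -0.4], [0, 0, 0], 0.45], [[0, 0, -0.6], [0, 0, 0], 0.45], [[0, 0, -0.7], [0, 0, 0], 0.5], [[0, 0, 0], [0, 0, 0], 0.5]]}}

```text
t: 25.3
ee_pos: [0.5308, 0.0543, 0.1247]
eef_rot: [2.548, 1.834, 0.009]
force: [0.3, 0.4, 0.0]
grip_width: 0.501
```

Run:
```python
from gl import *
from plan import *
gl('g2',dict(yellow=(.5283,.0523)),s=8,hw=24,base=.038)
gl('g2r',dict(red=(.5436,-.2675),green=(.625,-.2935)),s=8,hw=16)
print(cur()[0])
rows([((.5436,-.2675,.12),-18.6,10)],0.5)
```

```text
[0.52802967 0.05403289 0.12031898]
max shift 0.8077747210701756 turn 0.01 end [ 0.5434 -0.2675  0.1201]
[[[-0.75, 0.29, 0.0], [-0.01, 0.0, 0.0], 0.5], [[-0.75, 0.29, 0.0], [0.0, 0.0, 0.0], 0.5], [[-0.75, 0.3, 0.0], [0.0, 0.0, 0.0], 0.5], [[-0.75, 0.29, 0.0], [0.0, 0.0, 0.01], 0.5], [[-0.75, 0.29, 0.01], [0.0, 0.0, 0.0], 0.5], [[-0.75, 0.29, 0.0], [0.0, 0.0, 0.0], 0.5], [[-0.75, 0.3, 0.0], [0.0, 0.0, 0.0], 0.5], [[-0.75, 0.29, 0.0], [0.0, 0.0, 0.0], 0.5]]
[[[-0.75, 0.29, 0.0], [0.0, 0.0, 0.0], 0.5], [[-0.75, 0.29, 0.0], [0.0, 0.0, 0.01], 0.5]]
```

View pics/g2.png

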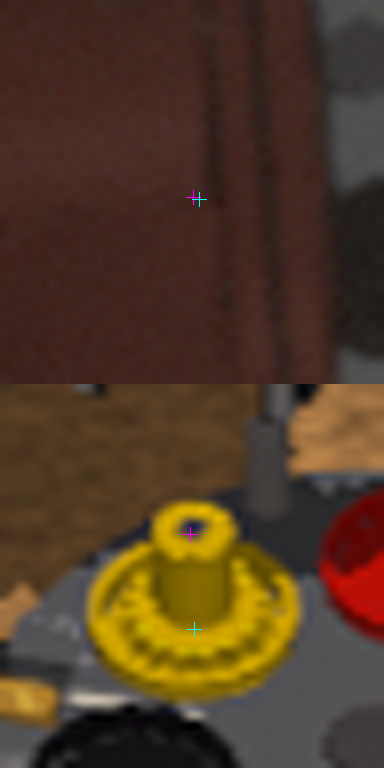

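View pics/g2r.png

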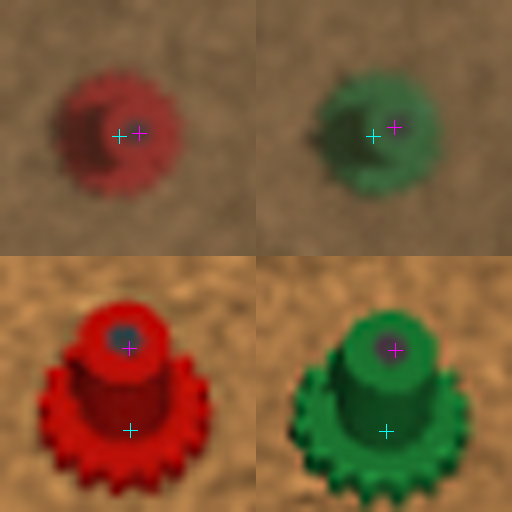

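Request:
{"api": "move_arm", "payload": {"commands": [[[-0.75, 0.29, 0.0], [0, 0.0, 0.0], 0.5], [[-0.75, 0.29, 0.0], [0.0, 0.0, 0.0], 0.5], [[-0.75, 0.3, 0.0], [0.0, 0.0, 0.0], 0.5], [[-0.75, 0.29, 0.0], [0.0, 0.0, 0.01], 0.5], [[-0.75, 0.29, 0.0], [0.0, 0.0, 0.0], 0.5], [[-0.75, 0.29, 0.0], [0.0, 0.0, 0.0], 0.5], [[-0.75, 0.3, 0.0], [0.0, 0.0, 0.0], 0.5], [[-0.75, 0.29, 0.0], [0.0, 0.0, 0.0], 0.5]]}}

```text
t: 26.3
ee_pos: [0.5404, -0.2044, 0.1199]
eef_rot: [-2.55, -1.834, 0.002]
force: [0.1, -0.1, 0.2]
grip_width: 0.499
```

Request:
{"api": "move_arm", "payload": {"commands": [[[-0.75, 0.29, 0.0], [0.0, 0.0, 0.0], 0.5], [[-0.72, 0.28, 0.0], [0.0, 0.0, 0.01], 0.5], [[0, 0, 0.4], [0, 0, 0], 0.5], [[0, 0, 0.6], [0, 0, 0], 0.5], [[0, 0, 0.4], [0, 0, 0], 0.5], [[0, 0, 0], [0, 0, 0], 0.5], [[0, 0, 0], [0, 0, 0], 0.5]]}}

```text
t: 27.0
ee_pos: [0.5438, -0.2658, 0.0648]
eef_rot: [-2.551, -1.832, 0.001]
force: [0.1, -1.1, 0.2]
grip_width: 0.5
```

Run:
```python
from plan import *
p,psi,Rm,s=cur();print(p,psi)
snap('side','s10',(230,300,430,440),3)
rows([((.543,-.2665,.014),-18.6,3)],0.5)
```

```text
[ 0.54382665 -0.26583896  0.06480568] -18.617263104794933
max shift 0.43023249528597907 turn 0.0 end [ 0.543  -0.2665  0.014 ]
[[[-0.01, -0.01, 0.43], [0.0, 0.0, 0.0], 0.5], [[0.0, -0.01, 0.43], [0.0, 0.0, 0.0], 0.5], [[-0.01, -0.01, 0.43], [0.0, 0.0, 0.0], 0.5]]
```

View pics/s10.png

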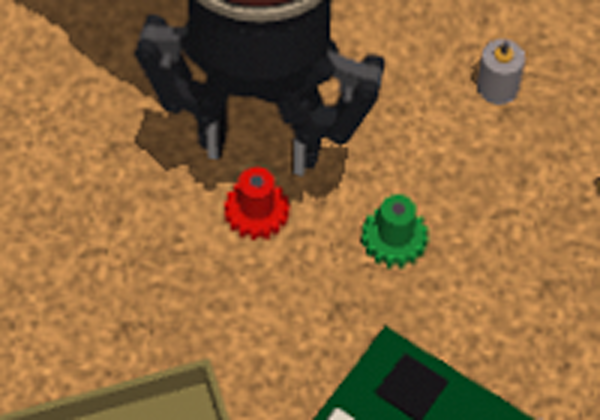

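Request:
{"api": "move_arm", "payload": {"commands": [[[-0.01, -0.01, 0.43], [0.0, 0.0, 0.0], 0.5], [[0.0, -0.01, 0.43], [0.0, 0.0, 0.0], 0.5], [[-0.01, -0.01, 0.43], [0.0, 0.0, 0.0], 0.5], [[0, 0, 0], [0, 0, 0], 0.5], [[0, 0, 0], [0, 0, 0], 0], [[0, 0, 0], [0, 0, 0], 0], [[0, 0, 0], [0, 0, 0], 0], [[0, 0, 0], [0, 0, 0], 0]]}}

```text
t: 27.85
ee_pos: [0.5437, -0.267, 0.015]
eef_rot: [2.55, 1.831, 0.002]
force: [-1.7, -0.0, 7.2]
grip_width: 0.241
```

Run:
```python
from plan import *
p,psi,Rm,s=cur();print(p,psi,s['grip_width'])
rows([((p[0],p[1],.06),-18.6,2),((p[0],p[1],.12),-18.6,2),((.592,.0651,.12),-18.6,12)],0)
```

```text
[ 0.54365189 -0.26704953  0.01502712] -18.644375333597903 0.24064693620517766
max shift 0.75 turn 0.02 end [0.5919 0.0653 0.1199]
[[[0.0, 0.0, -0.56], [0.02, 0.0, 0.0], 0], [[0.0, 0.0, -0.56], [0.0, 0.0, -0.01], 0], [[0.0, 0.0, -0.75], [0.0, 0.0, 0.0], 0], [[0.0, 0.0, -0.75], [0.0, 0.0, 0.0], 0], [[0.69, -0.12, 0.0], [0.0, 0.0, 0.0], 0], [[0.69, -0.13, 0.0], [0.0, 0.0, 0.0], 0], [[0.68, -0.12, 0.0], [0.0, 0.0, 0.0], 0], [[0.69, -0.13, 0.0], [0.0, 0.0, 0.0], 0]]
[[[0.69, -0.12, 0.0], [0.0, 0.0, 0.0], 0], [[0.69, -0.13, 0.0], [0.0, 0.0, 0.0], 0], [[0.69, -0.12, 0.0], [0.0, 0.0, 0.0], 0], [[0.68, -0.13, 0.0], [0.0, 0.0, 0.0], 0], [[0.69, -0.12, 0.0], [0.0, 0.0, 0.0], 0], [[0.69, -0.13, 0.0], [0.0, 0.0, 0.0], 0], [[0.69, -0.12, 0.0], [0.0, 0.0, 0.0], 0], [[0.69, -0.13, 0.0], [0.0, 0.0, 0.0], 0]]
```

Request:
{"api": "move_arm", "payload": {"commands": [[[0.0, 0.0, -0.56], [0.02, 0.0, 0.0], 0], [[0.0, 0.0, -0.56], [0.0, 0.0, -0.01], 0], [[0.0, 0.0, -0.75], [0.0, 0.0, 0.0], 0], [[0.0, 0.0, -0.75], [0.0, 0.0, 0.0], 0], [[0.69, -0.12, 0.0], [0.0, 0.0, 0.0], 0], [[0.69, -0.13, 0.0], [0.0, 0.0, 0.0], 0], [[0.68, -0.12, 0.0], [0.0, 0.0, 0.0], 0], [[0.69, -0.13, 0.0], [0.0, 0.0, 0.0], 0]]}}

```text
t: 28.65
ee_pos: [0.5591, -0.1551, 0.119]
eef_rot: [-2.549, -1.833, 0.001]
force: [0.1, -0.9, -0.5]
grip_width: 0.238
```

Request:
{"api": "move_arm", "payload": {"commands": [[[0.69, -0.12, 0.0], [0.0, 0.0, 0.0], 0], [[0.69, -0.13, 0.0], [0.0, 0.0, 0.0], 0], [[0.69, -0.12, 0.0], [0.0, 0.0, 0.0], 0], [[0.68, -0.13, 0.0], [0.0, 0.0, 0.0], 0], [[0.69, -0.12, 0.0], [0.0, 0.0, 0.0], 0], [[0.69, -0.13, 0.0], [0.0, 0.0, 0.0], 0], [[0.69, -0.12, 0.0], [0.0, 0.0, 0.0], 0], [[0.69, -0.13, 0.0], [0.0, 0.0, 0.0], 0]]}}

```text
t: 29.45
ee_pos: [0.5913, 0.0667, 0.119]
eef_rot: [-2.549, -1.833, 0.001]
force: [-0.2, -0.5, -1.4]
grip_width: 0.237
```

Request:
{"api": "move_arm", "payload": {"commands": [[[0, 0, 0.3], [0, 0, 0], 0], [[0, 0, 0.3], [0, 0, 0], 0], [[0, 0, 0], [0, 0, 0], 0], [[0, 0, 0], [0, 0, 0], 0], [[0, 0, 0], [0, 0, 0], 0]]}}

```text
t: 29.95
ee_pos: [0.5913, 0.0645, 0.0948]
eef_rot: [-2.551, -1.831, 0.002]
force: [0.8, 0.6, -0.7]
grip_width: 0.239
```

Run:
```python
from held import *
held('hr','red')
rows([((.592,.0651,.053),-18.6,4)],0)
```

```text
tcp [0.5913 0.0645 0.0948] -18.66 [-2.2e-03  7.0e-04 -1.0e+00] 0.23854800102521434 [ 0.8  0.6 -0.7] 29.95
max shift 0.27018512172212594 turn 0.01 end [0.5919 0.0653 0.0529]
[[[0.0, 0.0, 0.26], [-0.01, 0.0, 0.0], 0], [[0.0, 0.01, 0.26], [0.0, 0.0, 0.0], 0], [[0.01, 0.0, 0.27], [0.0, 0.0, 0.0], 0], [[0.0, 0.0, 0.26], [0.0, 0.0, 0.0], 0]]
```

View pics/hr_side.png

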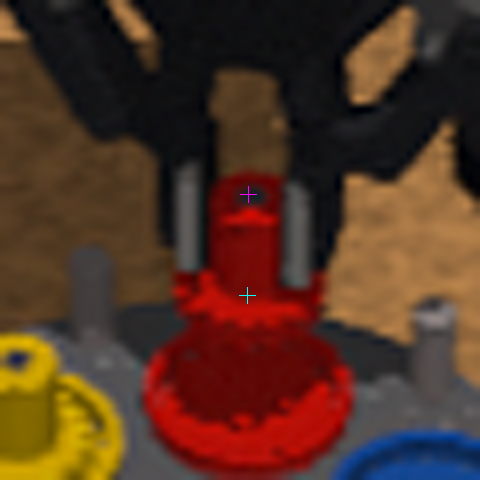

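Request:
{"api": "move_arm", "payload": {"commands": [[[0.0, 0.0, 0.26], [-0.01, 0.0, 0.0], 0], [[0.0, 0.01, 0.26], [0.0, 0.0, 0.0], 0], [[0.01, 0.0, 0.27], [0.0, 0.0, 0.0], 0], [[0.01, 0.01, 0.26], [0.0, 0.0, 0.0], 0], [[0, 0, 0], [0, 0, 0], 0], [[0, 0, 0], [0, 0, 0], 0]]}}

```text
t: 30.65
ee_pos: [0.5917, 0.0661, 0.0516]
eef_rot: [-2.55, -1.833, 0.003]
force: [-0.7, -0.4, -0.6]
grip_width: 0.243
```

Request:
{"api": "move_arm", "payload": {"commands": [[[0, 0, 0], [0, 0, 0], 0.45], [[0, 0, 0], [0, 0, 0], 0.45], [[0, 0, 0], [0, 0, 0], 0.45], [[0, 0, -0.4], [0, 0, 0], 0.45], [[0, 0, -0.6], [0, 0, 0], 0.45], [[0, 0, -0.7], [0, 0, 0], 0.5], [[0, 0, 0], [0, 0, 0], 0.5]]}}

```text
t: 31.35
ee_pos: [0.5947, 0.0663, 0.1256]
eef_rot: [2.55, 1.833, 0.009]
force: [1.0, 0.2, -1.1]
grip_width: 0.502
```

Run:
```python
from gl import *
from plan import *
gl('g3',dict(red=(.592,.0651),yellow=(.5283,.0523)),s=8,hw=20,base=.038)
gl('g3b',dict(blue=(.5025,.2745),black=(.427,.2695)),s=8,hw=16)
print(cur()[0])
rows([((.5025,.2745,.12),-18.6,7),((.5025,.2745,.065),-18.6,2)],0.5)
```

```text
[0.59169097 0.06614365 0.12026053]
max shift 0.8147392220827472 turn 0.01 end [0.5026 0.2745 0.0651]
[[[0.6, -0.54, 0.0], [-0.01, 0.0, 0.0], 0.5], [[0.61, -0.54, 0.0], [0.0, 0.0, 0.0], 0.5], [[0.6, -0.54, 0.0], [0.0, 0.0, 0.0], 0.5], [[0.61, -0.54, 0.01], [0.0, 0.0, 0.0], 0.5], [[0.6, -0.53, 0.0], [0.0, 0.0, 0.0], 0.5], [[0.6, -0.54, 0.0], [0.0, 0.0, 0.0], 0.5], [[0.61, -0.54, 0.0], [0.0, 0.0, 0.0], 0.5], [[0.0, 0.0, 0.69], [0.0, 0.0, 0.0], 0.5]]
[[[0.0, 0.0, 0.68], [0.0, 0.0, 0.0], 0.5]]
```

View pics/g3.png

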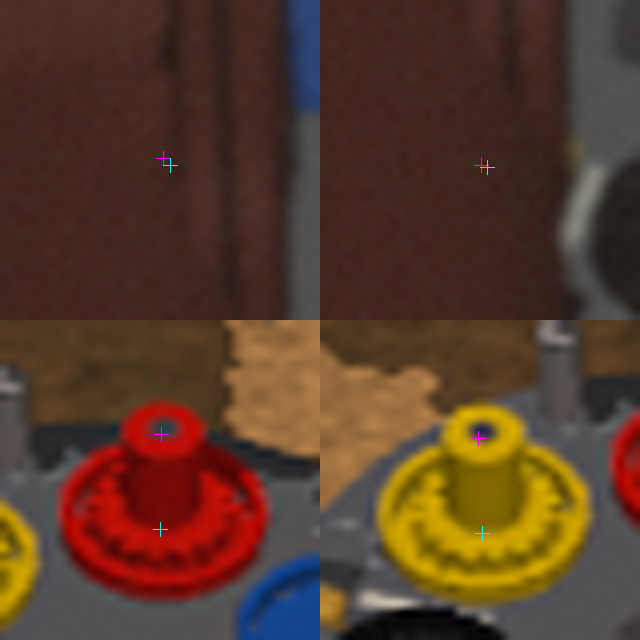

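View pics/g3b.png

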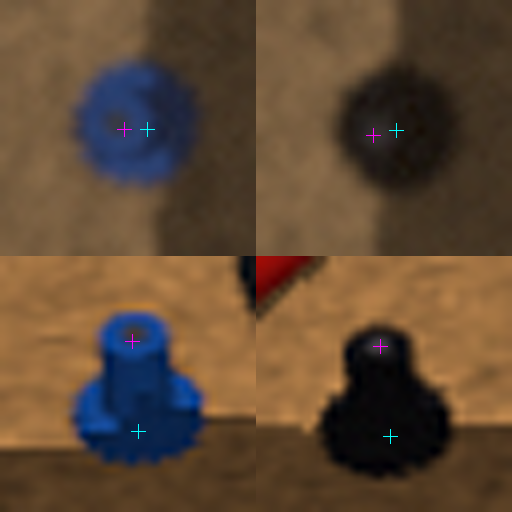

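Request:
{"api": "move_arm", "payload": {"commands": [[[0.61, -0.54, 0.0], [-0.01, 0.0, 0.0], 0.5], [[0.62, -0.54, 0.0], [0.0, 0.0, 0.0], 0.5], [[0.61, -0.54, 0.0], [0.0, 0.0, 0.0], 0.5], [[0.62, -0.54, 0.0], [0.0, 0.0, 0.0], 0.5], [[0.61, -0.53, 0.0], [0.0, 0.0, 0.0], 0.5], [[0.61, -0.54, 0.0], [0.0, 0.0, 0.0], 0.5], [[0.62, -0.54, 0.0], [0.0, 0.0, 0.0], 0.5], [[0.0, 0.0, 0.5], [0.0, 0.0, 0.0], 0.5]]}}

```text
t: 32.35
ee_pos: [0.5022, 0.2833, 0.1015]
eef_rot: [-2.542, -1.841, -0.005]
force: [0.7, 1.0, 0.3]
grip_width: 0.502
```

Request:
{"api": "move_arm", "payload": {"commands": [[[0, 0, 0.5], [0, 0, 0], 0.5], [[0, 0, 0.3], [0, 0, 0], 0.5], [[0, 0, 0], [0, 0, 0], 0.5], [[0, 0, 0], [0, 0, 0], 0.5]]}}

```text
t: 32.75
ee_pos: [0.504, 0.2768, 0.0685]
eef_rot: [2.551, 1.833, -0.001]
force: [0.4, -0.1, -0.5]
grip_width: 0.497
```

Run:
```python
from plan import *
p,psi,Rm,s=cur();print(p,psi,s['qpos'].round(2))
snap('side','s11',(200,90,400,230),3)
rows([((.5035,.277,.0145),-18.6,3)],0.5)
```

```text
[0.5040268  0.27682739 0.06851196] -18.601409647211185 [-0.82  0.33  0.28  1.84 -0.11  0.98 -0.82]
max shift 0.46010868281309364 turn 0.0 end [0.5035 0.277  0.0147]
[[[0.0, -0.01, 0.45], [0.0, 0.0, 0.0], 0.5], [[-0.01, 0.0, 0.46], [0.0, 0.0, 0.0], 0.5], [[0.0, -0.01, 0.45], [0.0, 0.0, 0.0], 0.5]]
```

View pics/s11.png

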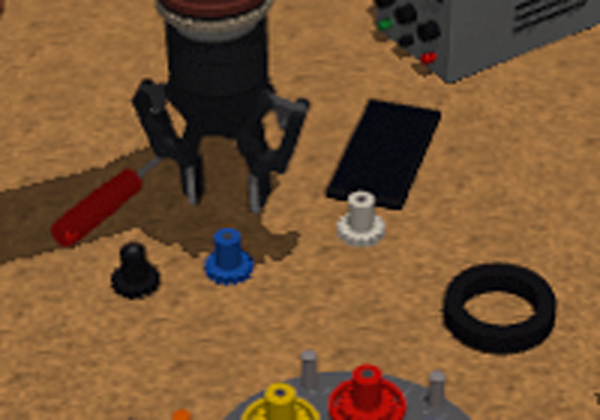

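Request:
{"api": "move_arm", "payload": {"commands": [[[0.0, -0.01, 0.45], [0.0, 0.0, 0.0], 0.5], [[-0.01, 0.0, 0.46], [0.0, 0.0, 0.0], 0.5], [[0.0, -0.01, 0.45], [0.0, 0.0, 0.0], 0.5], [[0, 0, 0], [0, 0, 0], 0.5], [[0, 0, 0], [0, 0, 0], 0], [[0, 0, 0], [0, 0, 0], 0], [[0, 0, 0], [0, 0, 0], 0], [[0, 0, 0], [0, 0, 0], 0]]}}

```text
t: 33.6
ee_pos: [0.504, 0.2776, 0.0156]
eef_rot: [2.551, 1.834, 0.004]
force: [0.0, -1.1, 6.9]
grip_width: 0.244
```

Run:
```python
from plan import *
p,psi,Rm,s=cur();print(p,psi,s['grip_width'])
rows([((p[0],p[1],.06),-18.6,2),((p[0],p[1],.12),-18.6,2),((.635,.0163,.12),-18.6,11)],0)
```

```text
[0.50403542 0.27758374 0.01555228] -18.57185563827635 0.2438660771572906
max shift 0.75 turn 0.01414213562373095 end [0.6348 0.0162 0.1198]
[[[0.0, 0.0, -0.56], [0.01, -0.01, 0.0], 0], [[0.0, 0.0, -0.55], [0.0, 0.0, 0.0], 0], [[0.0, 0.0, -0.75], [0.0, 0.0, 0.0], 0], [[0.0, 0.0, -0.75], [0.0, 0.0, 0.0], 0], [[-0.47, 0.47, 0.0], [0.0, 0.0, 0.0], 0], [[-0.46, 0.47, 0.0], [0.0, 0.0, 0.0], 0], [[-0.47, 0.47, 0.0], [0.0, 0.0, 0.0], 0], [[-0.47, 0.48, 0.0], [0.0, 0.0, 0.0], 0]]
[[[-0.47, 0.47, 0.0], [0.0, 0.0, 0.0], 0], [[-0.47, 0.47, 0.0], [0.0, 0.0, 0.0], 0], [[-0.46, 0.47, 0.0], [0.0, 0.0, 0.0], 0], [[-0.47, 0.47, 0.0], [0.0, 0.0, 0.0], 0], [[-0.47, 0.47, 0.0], [0.0, 0.0, 0.0], 0], [[-0.47, 0.47, 0.0], [0.0, 0.0, 0.0], 0], [[-0.47, 0.47, 0.0], [0.0, 0.0, 0.0], 0]]
```

Request:
{"api": "move_arm", "payload": {"commands": [[[0.0, 0.0, -0.56], [0.01, -0.01, 0.0], 0], [[0.0, 0.0, -0.55], [0.0, 0.0, 0.0], 0], [[0.0, 0.0, -0.75], [0.0, 0.0, 0.0], 0], [[0.0, 0.0, -0.75], [0.0, 0.0, 0.0], 0], [[-0.47, 0.47, 0.0], [0.0, 0.0, 0.0], 0], [[-0.46, 0.47, 0.0], [0.0, 0.0, 0.0], 0], [[-0.47, 0.47, 0.0], [0.0, 0.0, 0.0], 0], [[-0.47, 0.48, 0.0], [0.0, 0.0, 0.0], 0]]}}

```text
t: 34.4
ee_pos: [0.5515, 0.1814, 0.1191]
eef_rot: [-2.55, -1.834, 0.002]
force: [-0.1, -0.2, 0.0]
grip_width: 0.24
```

Request:
{"api": "move_arm", "payload": {"commands": [[[-0.47, 0.47, 0.0], [0.0, 0.0, 0.0], 0], [[-0.47, 0.47, 0.0], [0.0, 0.0, 0.0], 0], [[-0.46, 0.47, 0.0], [0.0, 0.0, 0.0], 0], [[-0.47, 0.47, 0.0], [0.0, 0.0, 0.0], 0], [[-0.47, 0.47, 0.0], [0.0, 0.0, 0.0], 0], [[-0.47, 0.47, 0.0], [0.0, 0.0, 0.0], 0], [[-0.47, 0.47, 0.0], [0.0, 0.0, 0.0], 0]]}}

```text
t: 35.1
ee_pos: [0.6345, 0.015, 0.119]
eef_rot: [-2.55, -1.834, 0.002]
force: [0.9, 0.6, -0.7]
grip_width: 0.235
```

Request:
{"api": "move_arm", "payload": {"commands": [[[0, 0, 0.3], [0, 0, 0], 0], [[0, 0, 0.3], [0, 0, 0], 0], [[0, 0, 0], [0, 0, 0], 0], [[0, 0, 0], [0, 0, 0], 0], [[0, 0, 0], [0, 0, 0], 0]]}}

```text
t: 35.6
ee_pos: [0.634, 0.0169, 0.0948]
eef_rot: [-2.549, -1.835, 0.002]
force: [0.1, -0.3, -0.4]
grip_width: 0.238
```

Run:
```python
from held import *
held('hb','blue')
rows([((.635,.0163,.0535),-18.6,4)],0)
```

```text
tcp [0.634  0.0169 0.0948] -18.49 [-1.5e-03 -6.0e-04 -1.0e+00] 0.23845459047676543 [ 0.1 -0.3 -0.4] 35.6
max shift 0.2601922366251538 turn 0.01414213562373095 end [0.6349 0.0163 0.0534]
[[[0.0, 0.01, 0.26], [-0.01, 0.01, 0.0], 0], [[0.0, 0.0, 0.26], [0.0, 0.0, 0.01], 0], [[0.0, 0.01, 0.26], [0.0, 0.0, 0.0], 0], [[0.0, 0.0, 0.26], [0.0, 0.0, 0.0], 0]]
```

View pics/hb_side.png

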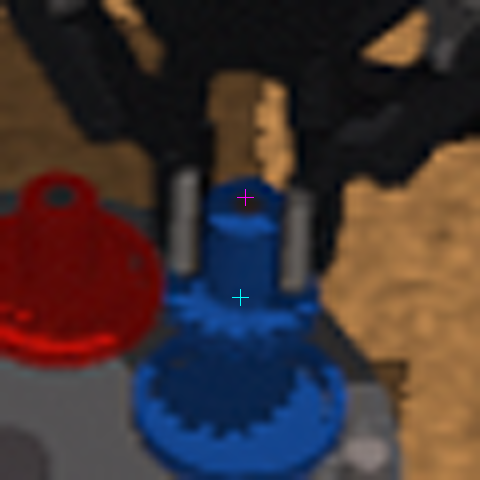

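Request:
{"api": "move_arm", "payload": {"commands": [[[0.0, 0.01, 0.26], [-0.01, 0.01, 0.0], 0], [[0.0, 0.01, 0.26], [0.0, 0.0, 0.01], 0], [[0.0, 0.01, 0.26], [0.0, 0.0, 0.0], 0], [[0.0, 0.0, 0.26], [0.0, 0.0, 0.0], 0], [[0, 0, 0], [0, 0, 0], 0], [[0, 0, 0], [0, 0, 0], 0]]}}

```text
t: 36.3
ee_pos: [0.6349, 0.0153, 0.0521]
eef_rot: [-2.552, -1.832, 0.001]
force: [0.9, -0.6, 0.8]
grip_width: 0.237
```

Request:
{"api": "move_arm", "payload": {"commands": [[[0, 0, 0], [0, 0, 0], 0.45], [[0, 0, 0], [0, 0, 0], 0.45], [[0, 0, 0], [0, 0, 0], 0.45], [[0, 0, -0.4], [0, 0, 0], 0.45], [[0, 0, -0.6], [0, 0, 0], 0.45], [[0, 0, -0.7], [0, 0, 0], 0.5], [[0, 0, 0], [0, 0, 0], 0.5]]}}

```text
t: 37.0
ee_pos: [0.6377, 0.0153, 0.1263]
eef_rot: [2.549, 1.83, 0.01]
force: [0.8, -0.9, 0.1]
grip_width: 0.499
```

Run:
```python
from gl import *
from plan import *
gl('g4',dict(red=(.592,.0651),yellow=(.5283,.0523),blue=(.635,.0163)),s=6,hw=20,base=.038)
gl('g4b',dict(green=(.625,-.2935),white=(.6165,.3135),black=(.428,.271)),s=6,hw=20)
print(cur()[0])
rows([((.625,-.2935,.12),-18.6,10),((.625,-.2935,.068),-18.6,3)],0.5)
```

```text
[0.63465054 0.01553532 0.12063796]
max shift 0.7749838707999025 turn 0.01 end [ 0.6249 -0.2936  0.0678]
[[[-0.74, 0.22, 0.0], [0.0, 0.0, 0.0], 0.5], [[-0.74, 0.23, 0.0], [0.0, 0.0, 0.0], 0.5], [[-0.74, 0.22, 0.0], [0.0, 0.0, 0.0], 0.5], [[-0.74, 0.23, 0.01], [0.0, 0.0, 0.0], 0.5], [[-0.74, 0.22, 0.0], [0.0, 0.0, 0.0], 0.5], [[-0.74, 0.22, 0.0], [0.0, 0.0, 0.0], 0.5], [[-0.74, 0.23, 0.0], [0.0, 0.0, 0.0], 0.5], [[-0.74, 0.22, 0.0], [0.0, 0.0, 0.0], 0.5]]
[[[-0.74, 0.23, 0.0], [0.0, 0.0, 0.0], 0.5], [[-0.74, 0.22, 0.01], [0.0, 0.0, -0.01], 0.5], [[0.0, 0.0, 0.43], [0.0, 0.0, 0.0], 0.5], [[0.0, 0.0, 0.43], [0.0, 0.0, 0.0], 0.5], [[0.0, 0.0, 0.44], [0.0, 0.0, 0.0], 0.5]]
```

View pics/g4.png

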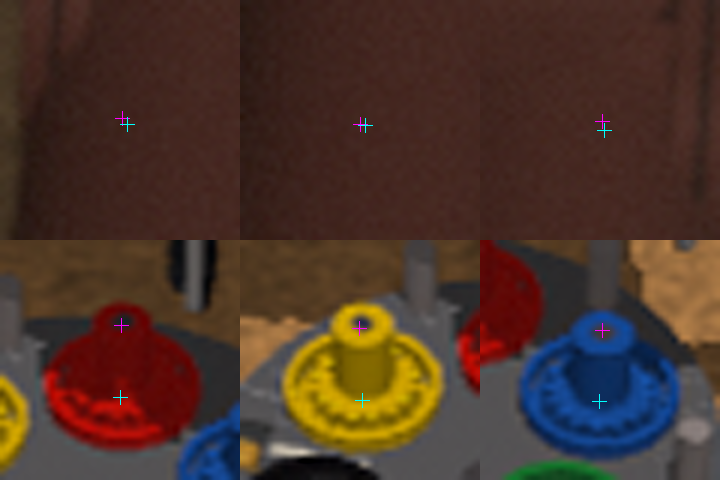

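View pics/g4b.png

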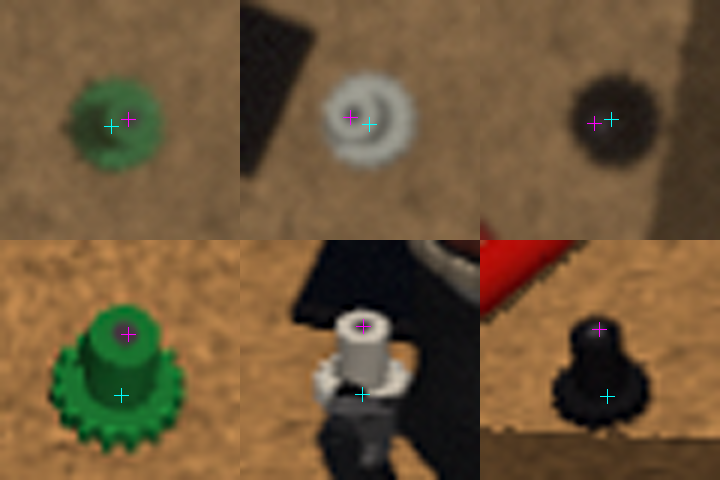

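Request:
{"api": "move_arm", "payload": {"commands": [[[-0.74, 0.22, 0.0], [0.0, 0.0, 0.0], 0.5], [[-0.74, 0.23, 0.0], [0.0, 0.0, 0.0], 0.5], [[-0.74, 0.22, 0.0], [0.0, 0.0, 0.0], 0.5], [[-0.74, 0.23, 0.0], [0.0, 0.0, 0.0], 0.5], [[-0.74, 0.22, 0.0], [0.0, 0.0, 0.0], 0.5], [[-0.74, 0.22, 0.0], [0.0, 0.0, 0.0], 0.5], [[-0.74, 0.23, 0.0], [0.0, 0.0, 0.0], 0.5], [[-0.74, 0.22, 0.0], [0.0, 0.0, 0.0], 0.5]]}}

```text
t: 38.0
ee_pos: [0.6265, -0.2328, 0.1198]
eef_rot: [-2.551, -1.832, 0.002]
force: [-0.1, -0.2, 0.8]
grip_width: 0.5
```

Request:
{"api": "move_arm", "payload": {"commands": [[[-0.74, 0.23, 0.0], [0.0, 0.0, 0.0], 0.5], [[-0.74, 0.22, 0.0], [0.0, 0.0, -0.01], 0.5], [[0.0, 0.0, 0.43], [0.0, 0.0, 0.0], 0.5], [[0.0, 0.0, 0.43], [0.0, 0.0, 0.0], 0.5], [[0.0, 0.0, 0.44], [0.0, 0.0, 0.0], 0.5], [[0, 0, 0], [0, 0, 0], 0.5], [[0, 0, 0], [0, 0, 0], 0.5]]}}

```text
t: 38.7
ee_pos: [0.6253, -0.2923, 0.0681]
eef_rot: [-2.548, -1.835, 0.001]
force: [0.2, -0.2, 0.4]
grip_width: 0.502
```

Run:
```python
from plan import *
p,psi,Rm,s=cur();print(p,psi)
snap('side','s12',(270,300,470,440),3)
rows([((.625,-.2935,.0145),-18.6,3)],0.5)
```

```text
[ 0.62530507 -0.29226383  0.06806198] -18.477988255956294
max shift 0.46010868281309364 turn 0.01 end [ 0.6251 -0.2935  0.0146]
[[[-0.01, 0.0, 0.45], [0.0, 0.0, 0.0], 0.5], [[0.0, -0.01, 0.46], [0.0, 0.0, 0.01], 0.5], [[-0.01, 0.0, 0.45], [0.0, 0.0, 0.0], 0.5]]
```

View pics/s12.png

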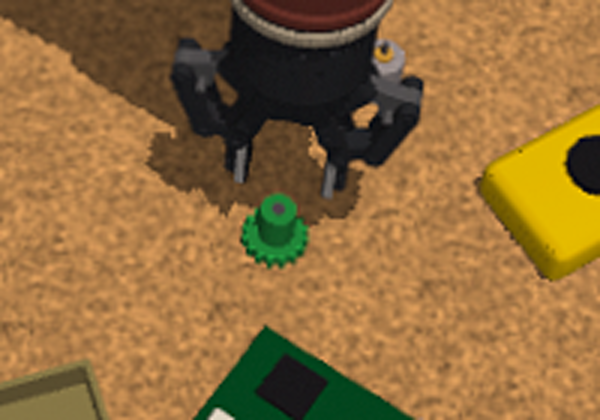

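Request:
{"api": "move_arm", "payload": {"commands": [[[-0.01, 0.0, 0.45], [0.0, 0.0, 0.0], 0.5], [[0.0, -0.01, 0.46], [0.0, 0.0, 0.01], 0.5], [[-0.01, 0.0, 0.45], [0.0, 0.0, 0.0], 0.5], [[0, 0, 0], [0, 0, 0], 0.5], [[0, 0, 0], [0, 0, 0], 0], [[0, 0, 0], [0, 0, 0], 0], [[0, 0, 0], [0, 0, 0], 0], [[0, 0, 0], [0, 0, 0], 0]]}}

```text
t: 39.55
ee_pos: [0.6251, -0.2944, 0.0152]
eef_rot: [2.551, 1.832, 0.001]
force: [1.0, -0.7, 3.4]
grip_width: 0.24
```

Run:
```python
from plan import *
p,psi,Rm,s=cur();print(p,psi,s['grip_width'])
rows([((p[0],p[1],.06),-18.6,2),((p[0],p[1],.12),-18.6,2),((.6143,-.0453,.12),-18.6,9)],0)
```

```text
[ 0.6251242  -0.2944436   0.01520347] -18.643660230954076 0.240425915741443
max shift 0.75 turn 0.01 end [ 0.6143 -0.0452  0.12  ]
[[[0.0, 0.0, -0.56], [0.01, 0.0, 0.0], 0], [[0.0, 0.0, -0.56], [0.0, 0.0, -0.01], 0], [[0.0, 0.0, -0.75], [0.0, 0.0, 0.0], 0], [[0.0, 0.0, -0.75], [0.0, 0.0, 0.0], 0], [[0.65, -0.25, 0.0], [0.0, 0.0, 0.0], 0], [[0.64, -0.25, 0.0], [0.0, 0.0, 0.0], 0], [[0.65, -0.25, 0.0], [0.0, 0.0, 0.0], 0], [[0.65, -0.25, 0.0], [0.0, 0.0, 0.0], 0]]
[[[0.64, -0.24, 0.0], [0.0, 0.0, 0.0], 0], [[0.65, -0.25, 0.0], [0.0, 0.0, 0.0], 0], [[0.65, -0.25, 0.0], [0.0, 0.0, 0.0], 0], [[0.64, -0.25, 0.0], [0.0, 0.0, 0.0], 0], [[0.65, -0.25, 0.0], [0.0, 0.0, 0.0], 0]]
```

Request:
{"api": "move_arm", "payload": {"commands": [[[0.0, 0.0, -0.56], [0.01, 0.0, 0.0], 0], [[0.0, 0.0, -0.56], [0.0, 0.0, -0.01], 0], [[0.0, 0.0, -0.75], [0.0, 0.0, 0.0], 0], [[0.0, 0.0, -0.75], [0.0, 0.0, 0.0], 0], [[0.65, -0.25, 0.0], [0.0, 0.0, 0.0], 0], [[0.64, -0.25, 0.0], [0.0, 0.0, 0.0], 0], [[0.65, -0.25, 0.0], [0.0, 0.0, 0.0], 0], [[0.65, -0.25, 0.0], [0.0, 0.0, 0.0], 0]]}}

```text
t: 40.35
ee_pos: [0.6199, -0.1824, 0.1198]
eef_rot: [-2.55, -1.833, 0.0]
force: [0.8, -0.3, -0.2]
grip_width: 0.241
```

Request:
{"api": "move_arm", "payload": {"commands": [[[0.64, -0.24, 0.0], [0.0, 0.0, 0.0], 0], [[0.65, -0.25, 0.0], [0.0, 0.0, 0.0], 0], [[0.65, -0.25, 0.0], [0.0, 0.0, 0.0], 0], [[0.64, -0.25, 0.0], [0.0, 0.0, 0.0], 0], [[0.65, -0.25, 0.0], [0.0, 0.0, 0.0], 0], [[0, 0, 0.3], [0, 0, 0], 0], [[0, 0, 0.3], [0, 0, 0], 0]]}}

```text
t: 41.05
ee_pos: [0.6143, -0.0445, 0.0953]
eef_rot: [-2.549, -1.836, -0.0]
force: [0.2, -1.0, -0.4]
grip_width: 0.24
```

Request:
{"api": "move_arm", "payload": {"commands": [[[0, 0, 0], [0, 0, 0], 0], [[0, 0, 0], [0, 0, 0], 0], [[0, 0, 0], [0, 0, 0], 0]]}}

```text
t: 41.35
ee_pos: [0.6141, -0.0463, 0.0957]
eef_rot: [-2.552, -1.832, 0.001]
force: [-0.4, -0.5, -1.1]
grip_width: 0.239
```

Run:
```python
from held import *
held('hg','green')
rows([((.6143,-.0453,.0535),-18.6,4)],0)
```

```text
tcp [ 0.6141 -0.0463  0.0957] -18.66 [-9.e-04  1.e-04 -1.e+00] 0.23865777626853873 [-0.4 -0.5 -1.1] 41.35
max shift 0.27018512172212594 turn 0.01 end [ 0.6144 -0.0454  0.0534]
[[[0.0, 0.0, 0.26], [-0.01, 0.0, 0.0], 0], [[0.01, 0.0, 0.27], [0.0, 0.0, 0.0], 0], [[0.0, 0.0, 0.26], [0.0, 0.0, 0.0], 0], [[0.0, 0.0, 0.27], [0.0, 0.0, 0.0], 0]]
```

View pics/hg_side.png

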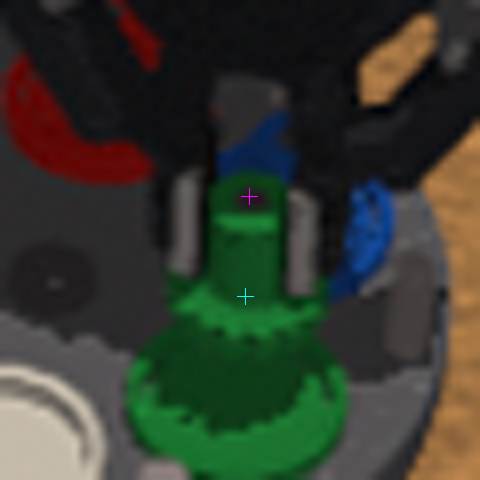

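Request:
{"api": "move_arm", "payload": {"commands": [[[0.01, 0.0, 0.26], [-0.01, 0.0, 0.0], 0], [[0.01, 0.0, 0.27], [0.0, 0.0, 0.0], 0], [[0.01, 0.0, 0.26], [0.0, 0.0, 0.0], 0], [[0.0, 0.0, 0.28], [0.0, 0.0, 0.0], 0], [[0, 0, 0], [0, 0, 0], 0], [[0, 0, 0], [0, 0, 0], 0]]}}

```text
t: 42.05
ee_pos: [0.614, -0.044, 0.0517]
eef_rot: [-2.55, -1.834, 0.001]
force: [1.2, 0.3, -0.5]
grip_width: 0.24
```

Request:
{"api": "move_arm", "payload": {"commands": [[[0, 0, 0], [0, 0, 0], 0.45], [[0, 0, 0], [0, 0, 0], 0.45], [[0, 0, 0], [0, 0, 0], 0.45], [[0, 0, -0.4], [0, 0, 0], 0.45], [[0, 0, -0.6], [0, 0, 0], 0.45], [[0, 0, -0.7], [0, 0, 0], 0.5], [[0, 0, 0], [0, 0, 0], 0.5]]}}

```text
t: 42.75
ee_pos: [0.6169, -0.0444, 0.1259]
eef_rot: [2.548, 1.831, 0.009]
force: [0.8, -0.9, 0.5]
grip_width: 0.499
```

Run:
```python
from gl import *
from plan import *
gl('g5',dict(red=(.592,.0651),blue=(.635,.0163),green=(.6143,-.0453)),s=6,hw=20,base=.038)
gl('g5b',dict(white=(.6165,.3135),black=(.428,.271)),s=6,hw=20)
print(cur()[0])
rows([((.6165,.3135,.12),-18.6,11),((.6165,.3135,.068),-18.6,3)],0.5)
```

```text
[ 0.61394677 -0.04382557  0.12040742]
max shift 0.8221921916437787 turn 0.0 end [0.6166 0.3135 0.068 ]
[[[0.77, -0.25, 0.0], [0.0, 0.0, 0.0], 0.5], [[0.77, -0.26, 0.0], [0.0, 0.0, 0.0], 0.5], [[0.78, -0.25, 0.0], [0.0, 0.0, 0.0], 0.5], [[0.77, -0.25, 0.0], [0.0, 0.0, 0.0], 0.5], [[0.77, -0.26, 0.0], [0.0, 0.0, 0.0], 0.5], [[0.77, -0.25, 0.01], [0.0, 0.0, 0.0], 0.5], [[0.77, -0.25, 0.0], [0.0, 0.0, 0.0], 0.5], [[0.77, -0.25, 0.0], [0.0, 0.0, 0.0], 0.5]]
[[[0.78, -0.26, 0.0], [0.0, 0.0, 0.0], 0.5], [[0.77, -0.25, 0.0], [0.0, 0.0, 0.0], 0.5], [[0.77, -0.25, 0.0], [0.0, 0.0, 0.0], 0.5], [[0.0, 0.0, 0.43], [0.0, 0.0, 0.0], 0.5], [[0.0, 0.0, 0.44], [0.0, 0.0, 0.0], 0.5], [[0.0, 0.0, 0.43], [0.0, 0.0, 0.0], 0.5]]
```

View pics/g5.png

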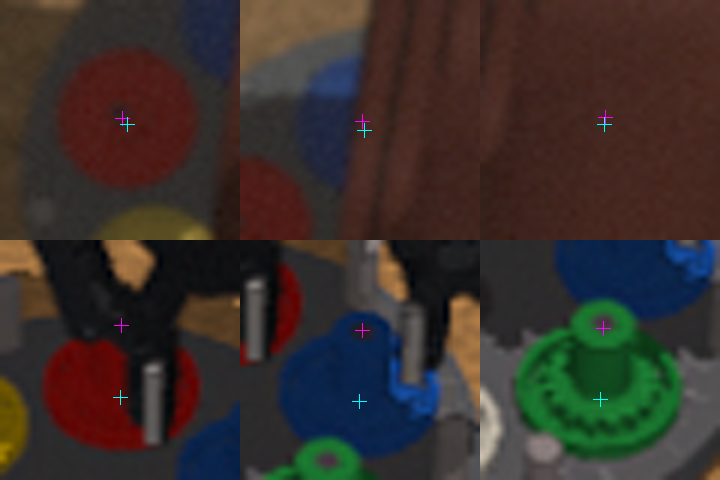

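View pics/g5b.png

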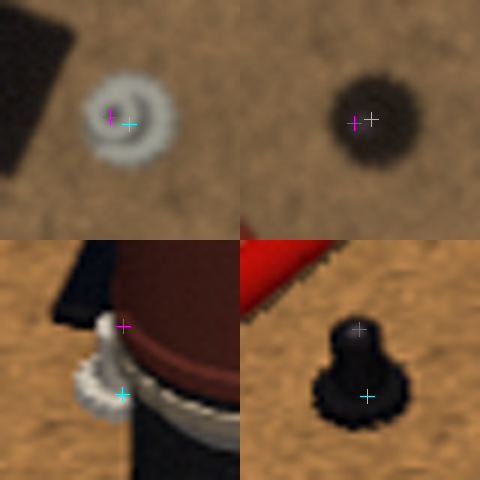

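Request:
{"api": "move_arm", "payload": {"commands": [[[0.77, -0.25, 0.0], [0.0, 0.0, 0.0], 0.5], [[0.77, -0.26, 0.0], [0.0, 0.0, 0.0], 0.5], [[0.78, -0.25, 0.0], [0.0, 0.0, 0.0], 0.5], [[0.77, -0.25, 0.0], [0.0, 0.0, 0.0], 0.5], [[0.77, -0.26, 0.0], [0.0, 0.0, 0.0], 0.5], [[0.77, -0.25, 0.0], [0.0, 0.0, 0.0], 0.5], [[0.77, -0.25, 0.0], [0.0, 0.0, 0.0], 0.5], [[0.77, -0.25, 0.0], [0.0, 0.0, 0.0], 0.5]]}}

```text
t: 43.75
ee_pos: [0.6156, 0.2168, 0.1196]
eef_rot: [-2.55, -1.834, 0.003]
force: [0.3, 0.5, -0.6]
grip_width: 0.501
```

Request:
{"api": "move_arm", "payload": {"commands": [[[0.78, -0.26, 0.0], [0.0, 0.0, 0.0], 0.5], [[0.77, -0.25, 0.0], [0.0, 0.0, 0.0], 0.5], [[0.77, -0.25, 0.0], [0.0, 0.0, 0.0], 0.5], [[0.0, 0.0, 0.43], [0.0, 0.0, 0.0], 0.5], [[0.0, 0.0, 0.44], [0.0, 0.0, 0.0], 0.5], [[0.0, 0.0, 0.43], [0.0, 0.0, 0.0], 0.5], [[0, 0, 0], [0, 0, 0], 0.5], [[0, 0, 0], [0, 0, 0], 0.5]]}}

```text
t: 44.55
ee_pos: [0.6169, 0.3126, 0.068]
eef_rot: [2.551, 1.833, -0.002]
force: [0.3, -0.6, 0.1]
grip_width: 0.5
```

Run:
```python
from plan import *
from gl import *
p,psi,Rm,s=cur();print(p,psi)
gl('g6',dict(white=(.6165,.3135)),s=10,hw=26)
rows([((.6165,.3135,.0145),-18.6,3)],0.5)
```

```text
[0.61687154 0.31259769 0.06804611] -18.608514511401676
max shift 0.46010868281309364 turn 0.01414213562373095 end [0.6165 0.3136 0.0147]
[[[0.0, -0.01, 0.46], [0.01, -0.01, 0.0], 0.5], [[0.0, -0.01, 0.46], [0.0, 0.0, 0.0], 0.5], [[0.0, -0.01, 0.45], [0.0, 0.0, 0.0], 0.5]]
```

View pics/g6.png

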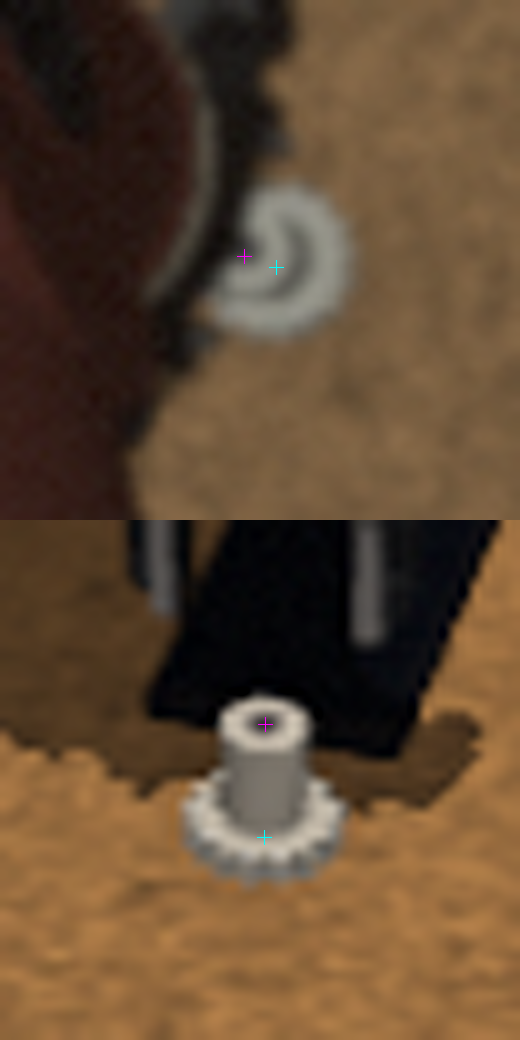

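Request:
{"api": "move_arm", "payload": {"commands": [[[0.0, -0.01, 0.46], [0.01, -0.01, 0.0], 0.5], [[0.0, -0.01, 0.46], [0.0, 0.0, 0.0], 0.5], [[0.0, -0.01, 0.45], [0.0, 0.0, 0.0], 0.5], [[0, 0, 0], [0, 0, 0], 0.5], [[0, 0, 0], [0, 0, 0], 0], [[0, 0, 0], [0, 0, 0], 0], [[0, 0, 0], [0, 0, 0], 0], [[0, 0, 0], [0, 0, 0], 0]]}}

```text
t: 45.45
ee_pos: [0.6162, 0.3139, 0.0145]
eef_rot: [-2.551, -1.834, 0.001]
force: [-0.4, -0.5, -0.2]
grip_width: 0.245
```

Run:
```python
from plan import *
p,psi,Rm,s=cur();print(p,psi,s['grip_width'])
rows([((p[0],p[1],.06),-18.6,2),((p[0],p[1],.125),-18.6,2),((.5506,-.0581,.125),-18.6,12)],0)
```

```text
[0.61624331 0.31392441 0.01450124] -18.566421262916332 0.24524520861730686
max shift 0.81 turn 0.0 end [ 0.5505 -0.058   0.1251]
[[[0.0, 0.0, -0.57], [0.0, 0.0, 0.0], 0], [[0.0, 0.0, -0.57], [0.0, 0.0, 0.0], 0], [[0.0, 0.0, -0.81], [0.0, 0.0, 0.0], 0], [[0.0, 0.0, -0.81], [0.0, 0.0, 0.0], 0], [[-0.78, 0.12, 0.0], [0.0, 0.0, 0.0], 0], [[-0.78, 0.11, 0.0], [0.0, 0.0, 0.0], 0], [[-0.78, 0.12, 0.0], [0.0, 0.0, 0.0], 0], [[-0.77, 0.12, 0.0], [0.0, 0.0, 0.0], 0]]
[[[-0.78, 0.11, 0.0], [0.0, 0.0, 0.0], 0], [[-0.78, 0.12, 0.0], [0.0, 0.0, 0.0], 0], [[-0.78, 0.12, 0.0], [0.0, 0.0, 0.0], 0], [[-0.78, 0.12, 0.0], [0.0, 0.0, 0.0], 0], [[-0.78, 0.11, 0.0], [0.0, 0.0, 0.0], 0], [[-0.77, 0.12, 0.0], [0.0, 0.0, 0.0], 0], [[-0.78, 0.12, 0.0], [0.0, 0.0, 0.0], 0], [[-0.78, 0.11, 0.0], [0.0, 0.0, 0.0], 0]]
```

Request:
{"api": "move_arm", "payload": {"commands": [[[0.0, 0.0, -0.57], [0.0, 0.0, 0.0], 0], [[0.0, 0.0, -0.57], [0.0, 0.0, 0.0], 0], [[0.0, 0.0, -0.81], [0.0, 0.0, 0.0], 0], [[0.0, 0.0, -0.81], [0.0, 0.0, 0.0], 0], [[-0.78, 0.12, 0.0], [0.0, 0.0, 0.0], 0], [[-0.78, 0.11, 0.0], [0.0, 0.0, 0.0], 0], [[-0.78, 0.12, 0.0], [0.0, 0.0, 0.0], 0], [[-0.77, 0.12, 0.0], [0.0, 0.0, 0.0], 0]]}}

```text
t: 46.25
ee_pos: [0.594, 0.1887, 0.1248]
eef_rot: [-2.55, -1.834, 0.002]
force: [0.4, -0.7, -0.7]
grip_width: 0.239
```

Request:
{"api": "move_arm", "payload": {"commands": [[[-0.78, 0.11, 0.0], [0.0, 0.0, 0.0], 0], [[-0.78, 0.12, 0.0], [0.0, 0.0, 0.0], 0], [[-0.78, 0.12, 0.0], [0.0, 0.0, 0.0], 0], [[-0.78, 0.12, 0.0], [0.0, 0.0, 0.0], 0], [[-0.78, 0.11, 0.0], [0.0, 0.0, 0.0], 0], [[-0.77, 0.12, 0.0], [0.0, 0.0, 0.0], 0], [[-0.78, 0.12, 0.0], [0.0, 0.0, 0.0], 0], [[-0.78, 0.11, 0.0], [0.0, 0.0, 0.0], 0]]}}

```text
t: 47.05
ee_pos: [0.55, -0.0594, 0.1252]
eef_rot: [2.551, 1.834, -0.001]
force: [-0.3, -0.5, -1.1]
grip_width: 0.242
```

Request:
{"api": "move_arm", "payload": {"commands": [[[0, 0, 0.3], [0, 0, 0], 0], [[0, 0, 0.4], [0, 0, 0], 0], [[0, 0, 0], [0, 0, 0], 0], [[0, 0, 0], [0, 0, 0], 0], [[0, 0, 0], [0, 0, 0], 0]]}}

```text
t: 47.55
ee_pos: [0.5507, -0.0578, 0.0974]
eef_rot: [2.55, 1.835, -0.002]
force: [0.6, -0.5, 0.8]
grip_width: 0.243
```

Run:
```python
from held import *
held('hw','white')
rows([((.5506,-.0581,.0525),-18.6,4)],0)
```

```text
tcp [ 0.5507 -0.0578  0.0974] -18.53 [-8.e-04 -8.e-04 -1.e+00] 0.2432691227373559 [ 0.6 -0.5  0.8] 47.55
max shift 0.280178514522438 turn 0.01 end [ 0.5505 -0.0582  0.0526]
[[[0.0, 0.0, 0.28], [0.0, 0.01, 0.0], 0], [[0.0, 0.0, 0.28], [0.0, 0.0, 0.0], 0], [[0.0, 0.0, 0.28], [0.0, 0.0, 0.01], 0], [[-0.01, 0.0, 0.28], [0.0, 0.0, 0.0], 0]]
```

View pics/hw_side.png

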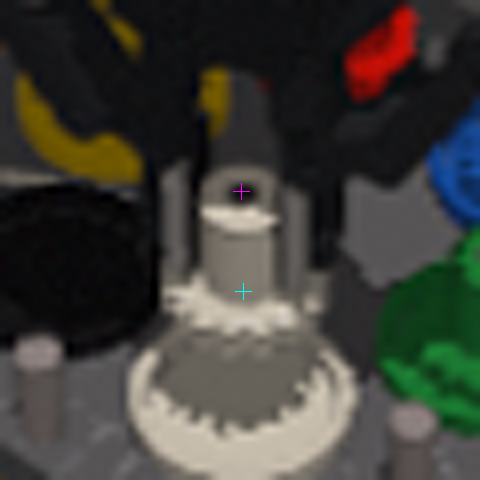

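Request:
{"api": "move_arm", "payload": {"commands": [[[0.0, 0.0, 0.28], [0.0, 0.01, 0.0], 0], [[0.0, 0.0, 0.28], [0.0, 0.0, 0.0], 0], [[0.0, 0.0, 0.28], [0.0, 0.0, 0.01], 0], [[-0.01, 0.0, 0.28], [0.0, 0.0, 0.0], 0], [[0, 0, 0], [0, 0, 0], 0], [[0, 0, 0], [0, 0, 0], 0]]}}

```text
t: 48.25
ee_pos: [0.5496, -0.0587, 0.0509]
eef_rot: [-2.551, -1.831, 0.003]
force: [-0.5, -0.6, -1.0]
grip_width: 0.241
```

Request:
{"api": "move_arm", "payload": {"commands": [[[0, 0, 0], [0, 0, 0], 0.45], [[0, 0, 0], [0, 0, 0], 0.45], [[0, 0, 0], [0, 0, 0], 0.45], [[0, 0, -0.4], [0, 0, 0], 0.45], [[0, 0, -0.6], [0, 0, 0], 0.45], [[0, 0, -0.7], [0, 0, 0], 0.5], [[0, 0, 0], [0, 0, 0], 0.5]]}}

```text
t: 48.95
ee_pos: [0.5523, -0.0589, 0.1234]
eef_rot: [2.551, 1.831, 0.007]
force: [0.4, -0.5, -0.1]
grip_width: 0.5
```

Run:
```python
from gl import *
from plan import *
gl('g7',dict(white=(.5506,-.0581),green=(.6143,-.0453)),s=6,hw=20,base=.038)
gl('g7b',dict(black=(.428,.271)),s=6,hw=20)
print(cur()[0])
rows([((.428,.271,.12),-18.6,11),((.428,.271,.068),-18.6,3)],0.5)
```

```text
[ 0.54948765 -0.05845171  0.11906612]
max shift 0.8043009387039157 turn 0.02 end [0.428  0.2708 0.0681]
[[[0.62, -0.5, 0.0], [-0.02, 0.0, 0.0], 0.5], [[0.62, -0.5, 0.0], [0.0, 0.0, 0.0], 0.5], [[0.62, -0.5, -0.01], [0.0, 0.0, 0.0], 0.5], [[0.63, -0.5, 0.0], [0.0, 0.0, 0.0], 0.5], [[0.62, -0.5, 0.0], [0.0, 0.0, 0.0], 0.5], [[0.62, -0.51, 0.0], [0.0, 0.0, 0.0], 0.5], [[0.62, -0.5, -0.01], [0.0, 0.0, 0.0], 0.5], [[0.62, -0.5, 0.0], [0.0, 0.0, 0.0], 0.5]]
[[[0.62, -0.5, 0.0], [0.0, 0.0, 0.0], 0.5], [[0.62, -0.5, 0.0], [0.0, 0.0, 0.0], 0.5], [[0.62, -0.5, -0.01], [0.0, 0.0, 0.0], 0.5], [[0.0, 0.0, 0.44], [0.0, 0.0, 0.0], 0.5], [[0.0, 0.0, 0.43], [0.0, 0.0, 0.0], 0.5], [[0.0, 0.0, 0.43], [0.0, 0.0, 0.0], 0.5]]
```

View pics/g7.png

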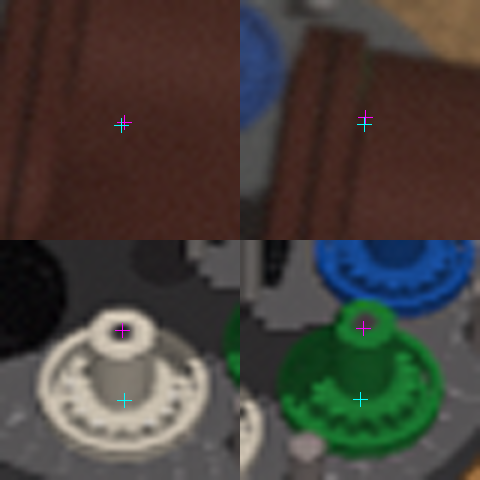

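View pics/g7b.png

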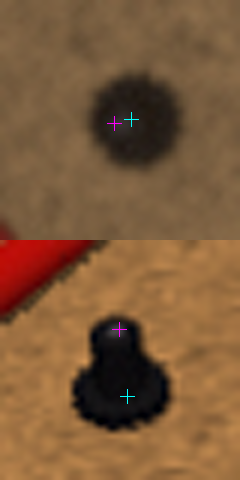

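Request:
{"api": "move_arm", "payload": {"commands": [[[0.62, -0.5, 0.0], [-0.02, 0.0, 0.0], 0.5], [[0.62, -0.5, 0.0], [0.0, 0.0, 0.0], 0.5], [[0.62, -0.5, 0], [0.0, 0.0, 0.0], 0.5], [[0.63, -0.5, 0.0], [0.0, 0.0, 0.0], 0.5], [[0.62, -0.5, 0.0], [0.0, 0.0, 0.0], 0.5], [[0.62, -0.51, 0.0], [0.0, 0.0, 0.0], 0.5], [[0.62, -0.5, 0], [0.0, 0.0, 0.0], 0.5], [[0.62, -0.5, 0.0], [0.0, 0.0, 0.0], 0.5]]}}

```text
t: 49.95
ee_pos: [0.4604, 0.182, 0.1187]
eef_rot: [2.551, 1.832, -0.001]
force: [0.9, -0.5, 0.4]
grip_width: 0.501
```

Request:
{"api": "move_arm", "payload": {"commands": [[[0.62, -0.5, 0.0], [0.0, 0.0, 0.0], 0.5], [[0.62, -0.5, 0.0], [0.0, 0.0, 0.0], 0.5], [[0.62, -0.5, 0], [0.0, 0.0, 0.0], 0.5], [[0.0, 0.0, 0.43], [0.0, 0.0, 0.0], 0.5], [[0.0, 0.0, 0.43], [0.0, 0.0, 0.0], 0.5], [[0.0, 0.0, 0.4], [0.0, 0.0, 0.0], 0.5], [[0, 0, 0], [0, 0, 0], 0.5], [[0, 0, 0], [0, 0, 0], 0.5]]}}

```text
t: 50.75
ee_pos: [0.4282, 0.2703, 0.0687]
eef_rot: [2.551, 1.831, -0.001]
force: [0.2, 0.7, 0.5]
grip_width: 0.503
```

Run:
```python
from plan import *
from gl import *
p,psi,Rm,s=cur();print(p,psi)
gl('g8',dict(black=(.428,.271)),s=8,hw=30)
rows([((.428,.271,.0145),-18.6,3)],0.5)
```

```text
[0.42819742 0.27032238 0.06868192] -18.650887235434872
max shift 0.46010868281309364 turn 0.01 end [0.4282 0.2711 0.0145]
[[[0.0, -0.01, 0.46], [0.01, 0.0, 0.0], 0.5], [[0.0, -0.01, 0.46], [0.0, 0.0, 0.0], 0.5], [[0.0, 0.0, 0.46], [0.0, 0.0, -0.01], 0.5]]
```

View pics/g8.png

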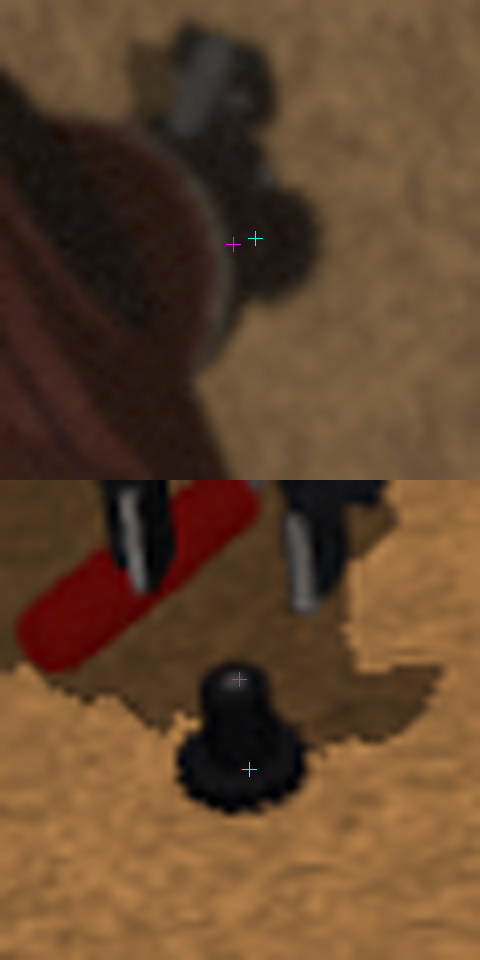

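Request:
{"api": "move_arm", "payload": {"commands": [[[0.0, -0.01, 0.46], [0.01, 0.0, 0.0], 0.5], [[0.0, -0.01, 0.46], [0.0, 0.0, 0.0], 0.5], [[0.0, 0.0, 0.45], [0.0, 0.0, -0.01], 0.5], [[0, 0, 0], [0, 0, 0], 0.5], [[0, 0, 0], [0, 0, 0], 0], [[0, 0, 0], [0, 0, 0], 0], [[0, 0, 0], [0, 0, 0], 0], [[0, 0, 0], [0, 0, 0], 0]]}}

```text
t: 51.65
ee_pos: [0.4287, 0.2715, 0.0156]
eef_rot: [-2.551, -1.834, -0.003]
force: [-0.3, -0.5, 6.2]
grip_width: 0.237
```

Run:
```python
from plan import *
p,psi,Rm,s=cur();print(p,psi,s['grip_width'])
rows([((p[0],p[1],.06),-18.6,2),((p[0],p[1],.125),-18.6,2),((.5076,-.0093,.125),-18.6,9)],0)
```

```text
[0.42868882 0.27154905 0.01564674] -18.569098658823293 0.2368850021929509
max shift 0.8127730310486441 turn 0.01414213562373095 end [ 0.5077 -0.0095  0.1251]
[[[0.0, 0.0, -0.55], [0.01, -0.01, 0.0], 0], [[0.0, 0.0, -0.56], [0.0, 0.0, 0.0], 0], [[0.0, 0.0, -0.81], [0.0, 0.0, 0.0], 0], [[0.0, 0.0, -0.81], [0.0, 0.0, 0.0], 0], [[-0.67, 0.46, 0.0], [0.0, 0.0, 0.0], 0], [[-0.67, 0.45, 0.0], [0.0, 0.0, 0.0], 0], [[-0.67, 0.46, -0.01], [0.0, 0.0, 0.0], 0], [[-0.67, 0.45, 0.0], [0.0, 0.0, 0.0], 0]]
[[[-0.67, 0.46, 0.0], [0.0, 0.0, 0.0], 0], [[-0.67, 0.46, 0.0], [0.0, 0.0, 0.0], 0], [[-0.67, 0.45, 0.0], [0.0, 0.0, 0.0], 0], [[-0.67, 0.46, 0.0], [0.0, 0.0, 0.0], 0], [[-0.67, 0.46, 0.0], [0.0, 0.0, 0.0], 0]]
```

Request:
{"api": "move_arm", "payload": {"commands": [[[0.0, 0.0, -0.55], [0.01, -0.01, 0.0], 0], [[0.0, 0.0, -0.56], [0.0, 0.0, 0.0], 0], [[0.0, 0.0, -0.81], [0.0, 0.0, 0.0], 0], [[0.0, 0.0, -0.81], [0.0, 0.0, 0.0], 0], [[-0.67, 0.46, 0.0], [0.0, 0.0, 0.0], 0], [[-0.67, 0.45, 0.0], [0.0, 0.0, 0.0], 0], [[-0.67, 0.46, 0], [0.0, 0.0, 0.0], 0], [[-0.67, 0.45, 0.0], [0.0, 0.0, 0.0], 0]]}}

```text
t: 52.45
ee_pos: [0.4632, 0.1451, 0.1242]
eef_rot: [-2.55, -1.834, 0.001]
force: [0.3, 0.3, -0.5]
grip_width: 0.24
```

Request:
{"api": "move_arm", "payload": {"commands": [[[-0.67, 0.46, 0.0], [0.0, 0.0, 0.0], 0], [[-0.67, 0.46, 0.0], [0.0, 0.0, 0.0], 0], [[-0.67, 0.45, 0.0], [0.0, 0.0, 0.0], 0], [[-0.67, 0.46, 0.0], [0.0, 0.0, 0.0], 0], [[-0.67, 0.46, 0.0], [0.0, 0.0, 0.0], 0], [[0, 0, 0.3], [0, 0, 0], 0], [[0, 0, 0.4], [0, 0, 0], 0]]}}

```text
t: 53.15
ee_pos: [0.5078, -0.0108, 0.0962]
eef_rot: [2.552, 1.831, 0.0]
force: [0.5, 0.9, -0.3]
grip_width: 0.241
```

Request:
{"api": "move_arm", "payload": {"commands": [[[0, 0, 0], [0, 0, 0], 0], [[0, 0, 0], [0, 0, 0], 0], [[0, 0, 0], [0, 0, 0], 0]]}}

```text
t: 53.45
ee_pos: [0.5074, -0.0095, 0.0965]
eef_rot: [2.55, 1.835, -0.002]
force: [0.1, -0.1, 0.2]
grip_width: 0.238
```

Run:
```python
from held import *
held('hk','black')
rows([((.5076,-.0093,.0535),-18.6,4)],0)
```

```text
tcp [ 0.5074 -0.0095  0.0965] -18.53 [-8.e-04 -6.e-04 -1.e+00] 0.2375019324238129 [ 0.1 -0.1  0.2] 53.45
max shift 0.27 turn 0.01 end [ 0.5075 -0.0092  0.0536]
[[[0.0, 0.0, 0.27], [0.0, 0.01, 0.0], 0], [[0.0, 0.0, 0.27], [0.0, 0.0, 0.0], 0], [[0.01, 0.0, 0.26], [0.0, 0.0, 0.01], 0], [[0.0, 0.0, 0.27], [0.0, 0.0, 0.0], 0]]
```

View pics/hk_side.png

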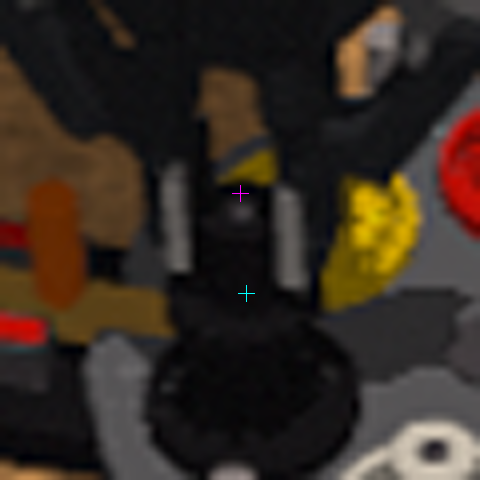

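Request:
{"api": "move_arm", "payload": {"commands": [[[0.01, 0.0, 0.27], [0.0, 0.01, 0.0], 0], [[0.01, 0.0, 0.27], [0.0, 0.0, 0.0], 0], [[0.01, 0.0, 0.26], [0.0, 0.0, 0.01], 0], [[0.0, 0.0, 0.2], [0.0, 0.0, 0.0], 0], [[0, 0, 0], [0, 0, 0], 0], [[0, 0, 0], [0, 0, 0], 0]]}}

```text
t: 54.15
ee_pos: [0.5071, -0.0089, 0.0552]
eef_rot: [-2.551, -1.831, 0.003]
force: [0.5, 0.8, -0.1]
grip_width: 0.243
```

Run:
```python
from held import *
held('hk2','black')
```

```text
tcp [ 0.5071 -0.0089  0.0552] -18.65 [-2.2e-03  1.0e-04 -1.0e+00] 0.2434944868867018 [ 0.5  0.8 -0.1] 54.15
```

View pics/hk2_side.png

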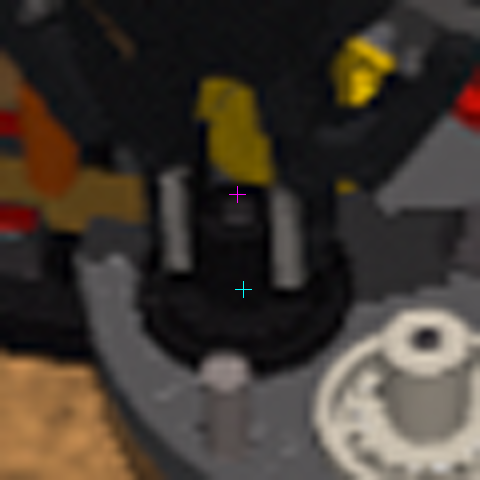

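Request:
{"api": "move_arm", "payload": {"commands": [[[0, 0, 0.06], [0, 0, 0], 0], [[0, 0, 0], [0, 0, 0], 0], [[0, 0, 0], [0, 0, 0], 0.45], [[0, 0, 0], [0, 0, 0], 0.45], [[0, 0, 0], [0, 0, 0], 0.45], [[0, 0, -0.4], [0, 0, 0], 0.45], [[0, 0, -0.6], [0, 0, 0], 0.45], [[0, 0, -0.7], [0, 0, 0], 0.5]]}}

```text
t: 55.05
ee_pos: [0.5067, -0.009, 0.1214]
eef_rot: [-2.551, -1.831, 0.004]
force: [1.3, 0.3, 0.9]
grip_width: 0.503
```

Request:
{"api": "move_arm", "payload": {"commands": [[[0.3, -0.3, -0.5], [0, 0, 0], 0.5], [[0.5, -0.2, -0.3], [0, 0, 0], 0.5], [[0.7, -0.2, 0], [0, 0, 0], 0.5], [[0.7, -0.2, 0], [0, 0, 0], 0.5], [[0.7, -0.2, 0], [0, 0, 0], 0.5], [[0.7, -0.2, 0], [0, 0, 0], 0.5], [[0.7, -0.2, 0], [0, 0, 0], 0.5], [[0.7, -0.2, 0], [0, 0, 0], 0.5]]}}

```text
t: 55.85
ee_pos: [0.5069, 0.2036, 0.1533]
eef_rot: [-2.551, -1.832, 0.001]
force: [0.2, -0.6, 0.4]
grip_width: 0.497
```

Request:
{"api": "move_arm", "payload": {"commands": [[[0.5, -0.1, 0], [0, 0, 0], 0.5], [[0.5, -0.1, 0], [0, 0, 0], 0.5], [[0, 0, 0], [0, 0, 0], 0.5], [[0, 0, 0], [0, 0, 0], 0.5]]}}

```text
t: 56.25
ee_pos: [0.5124, 0.2424, 0.1532]
eef_rot: [-2.552, -1.832, 0.002]
force: [-0.2, 0.0, -0.4]
grip_width: 0.5
```

Run:
```python
from gl import *
from plan import *
from ov import overlay
P=dict(yellow=(.5283,.0523),red=(.592,.0651),blue=(.635,.0163),green=(.6143,-.0453),white=(.5506,-.0581),black=(.5076,-.0093))
gl('g9',P,s=6,hw=15,base=.038)
overlay('o9',(.5713,.0035),2.8171,2.8171,.022)
print(cur()[0])
for n in('top','side'):
    grab_frame(n)
    for g in P: print(n,g,P[g],find(n,'gear_'+g))
    for t in('mark','notch','bolt_knob','screwdriver','phone','tape','motor','circuit_board'): print(n,t,find(n,t,k=1))
```

```text
[0.51247197 0.24162369 0.15345948]
top yellow (0.5283, 0.0523) [(array([0.5318, 0.0509, 0.041 ]), 0.44)]
top red (0.592, 0.0651) [(array([0.5945, 0.069 , 0.0412]), 0.53)]
top blue (0.635, 0.0163) [(array([0.6332, 0.0102, 0.0401]), 0.61), (array([0.5933, 0.066 , 0.0469]), 0.4)]
top green (0.6143, -0.0453) [(array([0.4718, 0.036 , 0.0385]), 0.72), (array([ 0.6143, -0.0419,  0.0412]), 0.62)]
top white (0.5506, -0.0581) [(array([ 0.505 , -0.008 ,  0.0439]), 0.64), (array([ 0.5485, -0.0574,  0.0385]), 0.63)]
top black (0.5076, -0.0093) [(array([ 0.5068, -0.0118,  0.0395]), 0.51)]
top mark [(array([0.4728, 0.037 , 0.0426]), 0.69)]
top notch [(array([0.4709, 0.037 , 0.0369]), 0.74)]
top bolt_knob []
top screwdriver [(array([0.4615, 0.0401, 0.0701]), 0.6)]
top phone [(array([0.6488, 0.4161, 0.0019]), 0.58)]
top tape [(array([7.143e-01, 1.929e-01, 1.000e-04]), 0.67)]
top motor [(array([ 7.099e-01, -1.949e-01,  5.000e-04]), 0.45)]
top circuit_board [(array([ 0.6313, -0.4285,  0.0044]), 0.93)]
side yellow (0.5283, 0.0523) [(array([0.5269, 0.0547, 0.037 ]), 0.83), (array([ 0.5092, -0.01  ,  0.0384]), 0.68)]
side red (0.592, 0.0651) [(array([ 0.5078, -0.011 ,  0.0364]), 0.73)]
side blue (0.635, 0.0163) [(array([0.6313, 0.0159, 0.0385]), 0.77)]
side green (0.6143, -0.0453) [(array([ 0.6139, -0.0443,  0.0393]), 0.6)]
side white (0.5506, -0.0581) [(array([ 0.5517, -0.0606,  0.0345]), 0.72)]
side black (0.5076, -0.0093) [(array([ 0.5083, -0.0084,  0.0408]), 0.52)]
side mark [(array([0.4722, 0.0373, 0.0372]), 0.85)]
side notch [(array([0.4712, 0.0363, 0.0399]), 0.6)]
side bolt_knob [(array([0.4554, 0.0452, 0.0735]), 0.79)]
side screwdriver [(array([4.247e-01, 3.904e-01, 4.000e-04]), 0.63)]
side phone [(array([6.475e-01, 4.205e-01, 5.000e-04]), 0.76)]
side tape [(array([0.7156, 0.1988, 0.    ]), 0.72)]
side motor [(array([ 0.7075, -0.1881,  0.002 ]), 0.84)]
side circuit_board [(array([ 0.6235, -0.4252,  0.0024]), 0.97)]
```

View pics/g9.png

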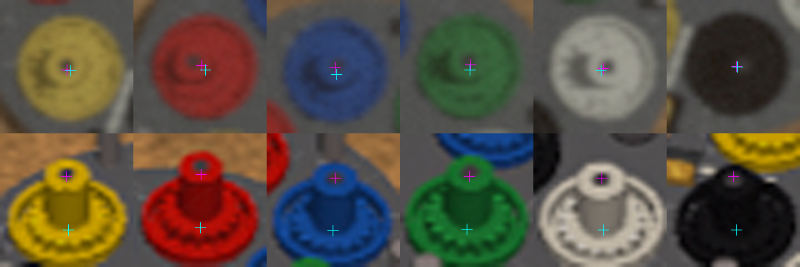

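View pics/o9_side.png

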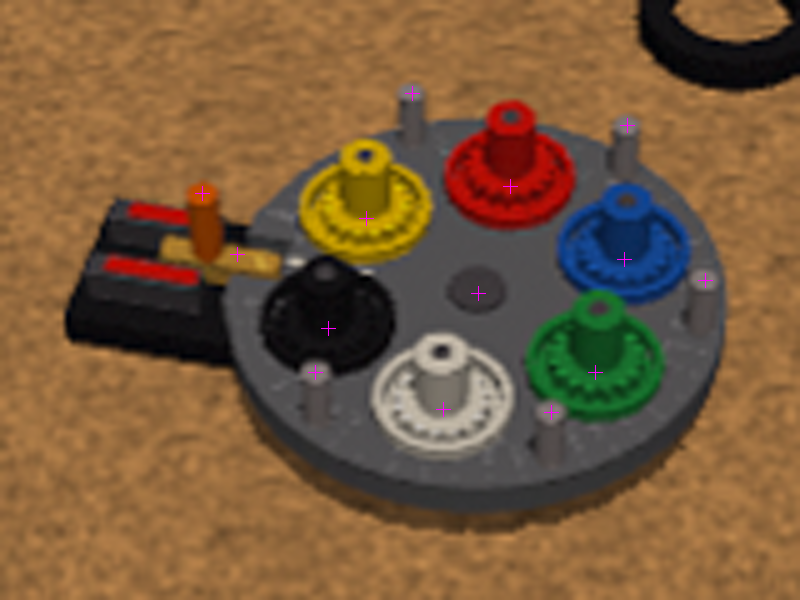

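View pics/o9_top.png

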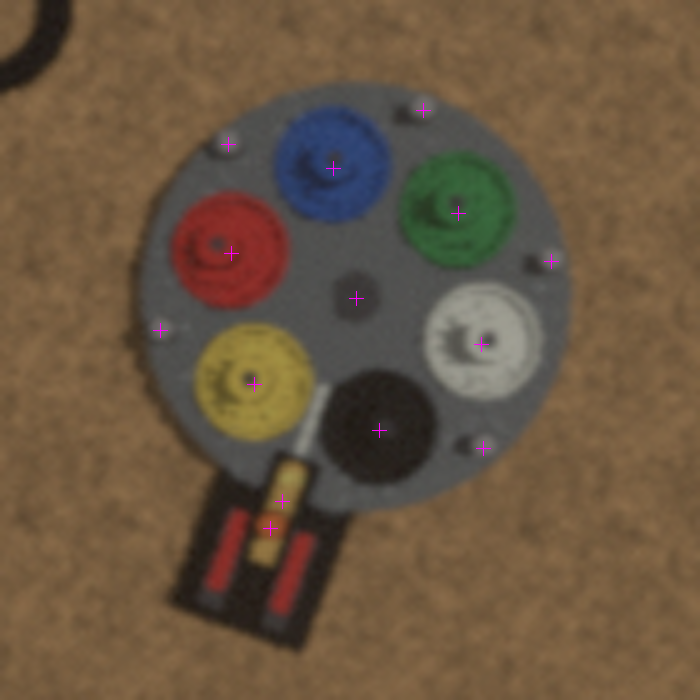

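```bash
python3 -c "
from station import ticket
print(ticket.hand_in())"
```

```text
the job is handed in; nothing more can be done
None
```

I handed the job in at about 58 s on the robot's clock, with all steps done in order; no verdict was reported.

- **Carousel and bolt:** I gripped one rim stud and turned the disc about 166° anticlockwise until the notch faced the mark. Then I gripped the orange knob and slid the bolt in until it met its end stop.
- **Gears:** All six were present. I placed them in the order yellow, red, blue, green, white, black. I saw no gear knocked aside, no slip of the grip and no failed grasp.

**Last checks**
- In both camera pictures the disc, studs and knob sat within about one pixel of where the model puts them for an aligned notch and a fully home bolt.
- Every gear looked upright and seated in its own colour's pocket.
- Measured over all the pictures, none of the five bystanders had visibly moved.
- The gripper was open, holding nothing, and standing clear at about 15 cm height.

**Checks that disagreed**
- The networks agreed with the pocket positions to about 2–6 mm, close to their own noise. The largest gap was blue in the top camera, about 6 mm; the pictures showed it centred.
- A few of their reports were plain misdetections:
  - The top camera's best match for the green gear was at the bolt, and its best match for white was in the black pocket. In both cases its second match was right.
  - The side camera put red in the black pocket.
  - The top camera put the screwdriver at the bolt.
- The top camera did not find the knob. The side camera put it about 5 mm further back than I expected for a bolt fully home; the picture overlay showed it home.

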